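Put the battery charger to work

TASK

Set the bench charger going: first plug the green controller card upright into the blue dock of the charger, fully home, then lay every battery pack that is on the bench into a charging bay of its own, seated on the bay floor. Only then throw the red toggle switch fully over to on (away from the robot's side), and last of all hang the yellow sign by its hole on the hook and let go of it. Leave the bottle, the screwdriver and the jar where they are.

Things in the scene. Friction and masses are not known exactly. Their poses are not given: they have to be found in the camera images.
- charger: Grey bench charger, fixed, 250 x 240 mm. Origin on the table under the bay block; x points away from the robot at yaw 0, y left, z up. Six bays (2 along x, 86 mm apart, by 3 along y, 62 mm apart), a blue dock on the -y side (134 x 29 mm, centre x 0, y -105 mm) and, on the -x side, a black control strip 18 mm high (x -160 to -90 mm) with the switch.
- dock_slot (a point): Centre of the floor of the card slot in the blue dock, 12 mm above the table. The slot is 114 mm long along the charger's x and 13 mm wide along its y, open at the top; its rim is 40 mm above this floor (52 mm above the table). Axes as the charger's.
- card: Green card cassette with black top band, 110 (x) x 10 (y) x 72 mm high (z), 110 g. Origin at the centre of its lower edge. Stands upright, loose, in a fixed black rubber rest (138 x 36 mm, 35 mm high, slot floor 10 mm above the table). Grip it across the 10 mm at the top band. In the dock 32 mm stay above the rim. It may go in either way round.
- switch (a joint): Toggle on the control strip, rad: 0 to 0.15 = off, leaning to the charger's -x; 1.0 (end stop) = fully on, leaning to its +x; 0.5 = upright. Hinge along the charger's y at charger x -125, y +30 mm, 22 mm above the table; 55 mm from hinge to ball. Stays where left; takes 1 to 2 N at the ball.
- switch_tip (a point): Centre of the red ball (26 mm across) on the toggle's end, on a 10 mm thick steel stem; 70 mm above the table at either end of its travel, 77 mm half way. The grey switch block below it is 70 x 50 mm, 25 mm high.
- sign: Yellow rigid sign, 60 mm wide (y), 113 mm high (z), plate 6 mm thick (x), 60 g. Origin at the centre of its lower edge. Black grip bar along the top, z 81 to 113 mm, 10 mm thick, to grip across x from above; right below it a square hole 26 x 26 mm. Stands loose in a fixed wooden rest (32 x 88 mm, 35 mm high, slot floor 10 mm above the table). Either face may look outwards.
- sign_hole (a point): Centre of the sign's square hole, 68 mm above its lower edge (hole from z 55 to 81 mm). Axes as the sign's.
- hook: Steel hook stand, fixed: foot 100 mm across, post 16 mm thick; at its top, 190 mm above the table, a level round peg 8 mm thick runs 75 mm from the post axis along the stand's -x (towards the robot at yaw 0) and ends in a red upturned tip, top 12 mm above the peg axis. The post does not rise above the peg. Origin on the table under the post.
- hook_peg (a point): Point on the axis of the hook's peg, 38 mm from the post axis (middle of the peg), 190 mm above the table; the peg runs along this frame's x, its free tip is at x -40 mm. With the sign hanging, the centre of its hole is 9 mm below the peg axis.
- cleaner: Bystander: whitish bottle, 52 mm across, 120 mm high. Leave alone.
- driver: Bystander: red-handled screwdriver, 170 mm long, lying flat. Leave alone.
- flux: Bystander: small jar, 48 mm across, 50 mm high. Leave alone.
- bay0 (a point): Centre of the floor of a charging bay, 20 mm above the table: a pocket about 75.5 mm (charger x) x 34 mm (charger y), 10 mm deep, its walls' top 30 mm above the table; neighbouring bays 28 mm apart in y. Axes as the charger's. Any bay takes any pack, either way round.
- bay1 (a point): Centre of the floor of a charging bay, 20 mm above the table: a pocket about 75.5 mm (charger x) x 34 mm (charger y), 10 mm deep, its walls' top 30 mm above the table; neighbouring bays 28 mm apart in y. Axes as the charger's. Any bay takes any pack, either way round.
- bay2 (a point): Centre of the floor of a charging bay, 20 mm above the table: a pocket about 75.5 mm (charger x) x 34 mm (charger y), 10 mm deep, its walls' top 30 mm above the table; neighbouring bays 28 mm apart in y. Axes as the charger's. Any bay takes any pack, either way round.
- bay3 (a point): Centre of the floor of a charging bay, 20 mm above the table: a pocket about 75.5 mm (charger x) x 34 mm (charger y), 10 mm deep, its walls' top 30 mm above the table; neighbouring bays 28 mm apart in y. Axes as the charger's. Any bay takes any pack, either way round.
- bay4 (a point): Centre of the floor of a charging bay, 20 mm above the table: a pocket about 75.5 mm (charger x) x 34 mm (charger y), 10 mm deep, its walls' top 30 mm above the table; neighbouring bays 28 mm apart in y. Axes as the charger's. Any bay takes any pack, either way round.
- bay5 (a point): Centre of the floor of a charging bay, 20 mm above the table: a pocket about 75.5 mm (charger x) x 34 mm (charger y), 10 mm deep, its walls' top 30 mm above the table; neighbouring bays 28 mm apart in y. Axes as the charger's. Any bay takes any pack, either way round.
- pack0: Orange and black battery pack, 70 mm (x) x 30 mm (y) x 26 mm (z), 120 g, lying flat on the table. Origin at its centre (13 mm above the bay floor when it lies flat in a bay). Three to five packs are present; the others are absent (None).
- pack1: Orange and black battery pack, 70 mm (x) x 30 mm (y) x 26 mm (z), 120 g, lying flat on the table. Origin at its centre (13 mm above the bay floor when it lies flat in a bay). Three to five packs are present; the others are absent (None).
- pack2: Orange and black battery pack, 70 mm (x) x 30 mm (y) x 26 mm (z), 120 g, lying flat on the table. Origin at its centre (13 mm above the bay floor when it lies flat in a bay). Three to five packs are present; the others are absent (None).
- pack3: Orange and black battery pack, 70 mm (x) x 30 mm (y) x 26 mm (z), 120 g, lying flat on the table. Origin at its centre (13 mm above the bay floor when it lies flat in a bay). Three to five packs are present; the others are absent (None).
- pack4: Orange and black battery pack, 70 mm (x) x 30 mm (y) x 26 mm (z), 120 g, lying flat on the table. Origin at its centre (13 mm above the bay floor when it lies flat in a bay). Three to five packs are present; the others are absent (None).
There are look-alikes about, which are no part of the job. Leave any purple or turquoise look-alike of the pack2 alone.

How it is judged:
On the way, in this order (a step that is already met when the one before it is completed fails the run):
1. the controller card stands fully home in the dock (horizontal distance between card and dock_slot below 0.005 m and z of card in the frame of dock_slot between -0.004 and 0.004 m and angle between card's own z axis and vertical below 0.1 rad), for 0.3 s.
2. every battery pack present lies in a bay (((horizontal distance between pack0 and bay0 below 0.007 m and z of pack0 in the frame of bay0 below 0.0165 m) or (horizontal distance between pack0 and bay1 below 0.007 m and z of pack0 in the frame of bay1 below 0.0165 m) or (horizontal distance between pack0 and bay2 below 0.007 m and z of pack0 in the frame of bay2 below 0.0165 m) or (horizontal distance between pack0 and bay3 below 0.007 m and z of pack0 in the frame of bay3 below 0.0165 m) or (horizontal distance between pack0 and bay4 below 0.007 m and z of pack0 in the frame of bay4 below 0.0165 m) or (horizontal distance between pack0 and bay5 below 0.007 m and z of pack0 in the frame of bay5 below 0.0165 m)) and ((horizontal distance between pack1 and bay0 below 0.007 m and z of pack1 in the frame of bay0 below 0.0165 m) or (horizontal distance between pack1 and bay1 below 0.007 m and z of pack1 in the frame of bay1 below 0.0165 m) or (horizontal distance between pack1 and bay2 below 0.007 m and z of pack1 in the frame of bay2 below 0.0165 m) or (horizontal distance between pack1 and bay3 below 0.007 m and z of pack1 in the frame of bay3 below 0.0165 m) or (horizontal distance between pack1 and bay4 below 0.007 m and z of pack1 in the frame of bay4 below 0.0165 m) or (horizontal distance between pack1 and bay5 below 0.007 m and z of pack1 in the frame of bay5 below 0.0165 m)) and ((horizontal distance between pack2 and bay0 below 0.007 m and z of pack2 in the frame of bay0 below 0.0165 m) or (horizontal distance between pack2 and bay1 below 0.007 m and z of pack2 in the frame of bay1 below 0.0165 m) or (horizontal distance between pack2 and bay2 below 0.007 m and z of pack2 in the frame of bay2 below 0.0165 m) or (horizontal distance between pack2 and bay3 below 0.007 m and z of pack2 in the frame of bay3 below 0.0165 m) or (horizontal distance between pack2 and bay4 below 0.007 m and z of pack2 in the frame of bay4 below 0.0165 m) or (horizontal distance between pack2 and bay5 below 0.007 m and z of pack2 in the frame of bay5 below 0.0165 m)) and ((horizontal distance between pack3 and bay0 below 0.007 m and z of pack3 in the frame of bay0 below 0.0165 m) or (horizontal distance between pack3 and bay1 below 0.007 m and z of pack3 in the frame of bay1 below 0.0165 m) or (horizontal distance between pack3 and bay2 below 0.007 m and z of pack3 in the frame of bay2 below 0.0165 m) or (horizontal distance between pack3 and bay3 below 0.007 m and z of pack3 in the frame of bay3 below 0.0165 m) or (horizontal distance between pack3 and bay4 below 0.007 m and z of pack3 in the frame of bay4 below 0.0165 m) or (horizontal distance between pack3 and bay5 below 0.007 m and z of pack3 in the frame of bay5 below 0.0165 m)) and ((horizontal distance between pack4 and bay0 below 0.007 m and z of pack4 in the frame of bay0 below 0.0165 m) or (horizontal distance between pack4 and bay1 below 0.007 m and z of pack4 in the frame of bay1 below 0.0165 m) or (horizontal distance between pack4 and bay2 below 0.007 m and z of pack4 in the frame of bay2 below 0.0165 m) or (horizontal distance between pack4 and bay3 below 0.007 m and z of pack4 in the frame of bay3 below 0.0165 m) or (horizontal distance between pack4 and bay4 below 0.007 m and z of pack4 in the frame of bay4 below 0.0165 m) or (horizontal distance between pack4 and bay5 below 0.007 m and z of pack4 in the frame of bay5 below 0.0165 m))), for 0.3 s.
3. the toggle switch is fully on (value of joint switch above 0.85 rad), for 0.2 s.
4. the sign hangs on the hook by its hole (x of sign_hole in the frame of hook_peg between -0.037 and 0.03 m and y of sign_hole in the frame of hook_peg between -0.014 and 0.014 m and z of sign_hole in the frame of hook_peg between -0.016 and -0.002 m and angle between sign's own z axis and vertical below 0.35 rad and contact force between sign and hook above 0.2 N), for 0.3 s.
At the end, for the whole second after the job is handed in: Card upright, within 4 mm of the slot floor; each pack present on a bay floor, within 7 mm of its middle; switch beyond 0.85 rad; sign hanging by its hole between post and tip, hole centre 2 to 16 mm below the peg axis, within 14 mm sideways, 0.35 rad of upright; all at rest and let go (all of step 1 and all of step 2 and all of step 4 and linear speed of each of pack0, pack1, pack2, pack3, pack4 below 0.02 m/s and value of joint switch above 0.85 rad and linear speed of sign below 0.03 m/s); the robot touches nothing.
It fails at once if the bottle is moved more than 40 mm (distance of cleaner from where it was at the start of the episode above 0.04 m).
It fails at once if the screwdriver is moved more than 40 mm (distance of driver from where it was at the start of the episode above 0.04 m).
It fails at once if the jar is moved more than 40 mm (distance of flux from where it was at the start of the episode above 0.04 m).
Of pack0, pack1, pack2, pack3, pack4 only 3 to 5 are there at a start; the rules pass over those that are not, and their reading is None.
At some moment in a run one of pack0, pack1, pack2, pack3, pack4 may be knocked a few centimetres aside while the robot is not near it.
It also fails if it takes over 208 s, if anything falls off the work surface, if the arm or the gripper's body presses on something with over 40 N, if the wrist force passes 120 N, or if a joint passes its speed limit or range.

ROBOT

A 6-joint arm with a two-finger parallel gripper is mounted at the origin on the work surface. World frame = base frame: x ahead of the robot, y to its left, z up, the work surface at z = 0. Lengths are in m, angles in rad, forces in N, time in s.
With the tool pointing down it reaches from about 0.275 to 0.875 m from the base axis. Payload 12.5 kg.
Tool frame: the origin (TCP) lies between the finger pads; the fingertips stand 19 mm ahead of it and the grasp point (between the pads) is the TCP; z points along the fingers, y is the line along which they close (so a half turn about z gives the same grasp; the last joint's range is limited). The gripper opens to 85 mm and grips with 20 to 120 N. Pads are 22 mm wide; open, the fingers measure 114 mm over their backs; the gripper's body (76 mm by 85 mm) begins 54 mm behind the grasp point. The pads swing forward as they close: fully open they stand 13 mm farther back than shut.
Start: joints at [-0.085, 0.351, 1.652, -0, 1.139, -0.085], TCP at [0.55, 0, 0.25] pointing down, gripper open.
Joint ranges: [-2.75, 2.75], [-0.79, 2.1], [0.01, 2.65], [-1.57, 4.71], [0.07, 3.14], [-2.87, 2.87]. Speed limits (rad/s): [2.22, 2.22, 2.79, 3.14, 3.14, 3.14].

INTERFACE

Orientations are given as a unit quaternion [w, x, y, z].
In Python, from workcell import r gives the robot as it stands.
- The arm moves only by the tool play_rows, never from a script. Its argument "moves" is a list that holds one entry, the list of rows, each a list of 7 numbers: the shift along the tool's x, y, z each as a share of 0.1 m, from -1 to 1, then the turn, a rotation vector about the tool's x, y, z each as a share of 90 degrees, from -1 to 1, then the opening, from 0 (shut) to 1 (fully open). In form: [[[tx, ty, tz, ax, ay, az, fingers], ...]]. A call has 1 to 12 rows; each row is the pose to reach, as a shift and turn from the pose commanded when the call began, along the tool's axes at that moment; what a row does not reach only later rows make up. A row lasts 1/12 s, in which the tool goes at most 41.7 mm and 7.16 degrees, less where a joint would pass 70% of its speed; a pose out of reach is approached as far as the arm can. A call with a number of a shift or a turn outside -1 to 1 is refused whole. A call with a gripper value outside its range is refused whole. The fingers move at their own pace and stop on an object; "squeeze" is the grip in N (left out, the last holds). Time passes only in rows, so rows that repeat a pose let the fingers close. It gives the time, the measured TCP pose, the force, the opening and the grip force at its end, in the units of the state.
- r.read_state(): the state, without advancing time (a new reading comes with each control period).
- r.capture(name): name is "scene" or "side" or "wrist"; returns a dict with "color" (420x560x3 uint8, red, green, blue), "z_map" (420x560 float32, m along the optical axis (not along the pixel's ray), 0 where there is no reading), "K" (3x3 intrinsics, pixels), "T" (4x4, takes a point from camera to world coordinates); the wrist camera has in their place "hand_eye" (4x4, takes a point from camera to tool coordinates, whose origin is the TCP and whose axes are the flange's). Camera axes: x right, y down, z forward; pixel columns grow to the right and rows downward; lengths in m; the calibration is good to about 2 mm. A picture is of the moment at which its call begins: read the wrist's pose just before it.
- r.finish_job(): hands the job in; it is judged then, once.
Trained networks look in a picture, given as the dict that the camera call returned (one of the last four; its "shot" number tells which), for a name from the list of things; names that differ only in an ending like _2 or _b are one class to them, and where a whole thing is asked for, a point or a joint stands for the part that bears it (a point fixed in the world has none). Each returns a list of dicts, best first, with "score" (0 to 1); they miss things now and then, are a little off and sometimes report something else, mostly with a low value. They report only what shows in the picture. A call takes as long as a camera call. They do not tell look-alikes from the thing itself.
- r.masks_of(picture, target): "pixels" (420x560 bool, what is visible of it) and "uv" ([column, row] in pixels, amid what is visible of it).
- r.mark_of(picture, target): "uv" ([column, row] in pixels: a listed point, or the origin of a listed thing).
The state is a dict: "t": time; "joint_positions": joint angles; "qd": joint speeds; "tau": joint torques, N m; "tcp_pos": TCP position; "orientation": TCP orientation; "wrist_force": force on the tool from outside, world axes, zero at the start; "moment": the same for the moment, N m; "grip_width": finger opening in m; "finger_force": force on a finger pad.
Only numpy, scipy, OpenCV 4.12 (cv2) and the standard library are available. Lean on these libraries where they do the work, as an engineer would, in place of code of your own. Each camera call takes 0.05 s, during which the arm holds its last target. There are 200 camera calls.

## Working session

There is one attempt and no reset: what is moved stays moved. The work goes in short steps, Python scripts to look and compute and a tool call to move; the robot and the scene stay as the last step left them, time stands still between calls to the robot, and variables do not carry over. Pictures are saved under pics/ and viewed, at most 17 in all, crops included, and the job is handed in when it is done.

Besides the shell and the picture viewer there is one more tool, called by a JSON object that holds its "method" and its "body". play_rows: Moves the arm, as the interface text tells. Its arguments: {"type":"object","properties":{"moves":{"type":"array"},"squeeze":{"type":"number"}},"required":["moves"]}

```bash
ls; mkdir -p pics; cat > h.py <<'E'
import numpy as np, cv2
from workcell import r
from scipy.spatial.transform import Rotation as R
def save(p,name,crop=None,s=1):
    im=p["color"][:,:,::-1]
    if crop: im=im[crop[1]:crop[3],crop[0]:crop[2]]
    cv2.imwrite("pics/"+name,cv2.resize(im,None,fx=s,fy=s))
def camT(p,st):
    if "T" in p: return np.array(p["T"])
    w,x,y,z=st["orientation"]; T=np.eye(4); T[:3,:3]=R.from_quat([x,y,z,w]).as_matrix(); T[:3,3]=st["tcp_pos"]
    return T@np.array(p["hand_eye"])
def cloud(p,T):
    Z=p["z_map"]; v,u=np.mgrid[:420,:560]; K=np.array(p["K"])
    P=np.stack([(u-K[0,2])/K[0,0]*Z,(v-K[1,2])/K[1,1]*Z,Z],-1)
    W=P@T[:3,:3].T+T[:3,3]; W[Z<=0]=np.nan
    return W
def ray(p,T,uv,z):
    K=np.array(p["K"]); d=T[:3,:3]@np.array([(uv[0]-K[0,2])/K[0,0],(uv[1]-K[1,2])/K[1,1],1])
    return T[:3,3]+d*(z-T[2,3])/d[2]
E
python3 - <<'E'
from h import *
np.set_printoptions(precision=4,suppress=True)
st=r.read_state(); print(st)
for n in ["scene","side","wrist"]:
    p=r.capture(n); save(p,n+"0.png"); T=camT(p,st); print(n,T[:3],p["K"][0,0])
    np.savez(n+"0.npz",W=cloud(p,T),c=p["color"])
    if n!="wrist":
      for t in ["charger","dock_slot","card","switch_tip","sign","sign_hole","hook","hook_peg","cleaner","driver","flux","bay0","pack0"]:
        W=cloud(p,T)
        for m in r.mark_of(p,t)[:7]:
            u=np.round(m["uv"]).astype(int); print(t,round(m["score"],2),u,W[min(u[1],419),min(u[0],559)])
E
```

```text
pics
{'t': 0.0, 'joint_positions': array([-0.0846,  0.3513,  1.6524,  0.    ,  1.1391, -0.0846]), 'qd': array([-0.0002,  0.0001,  0.0004,  0.0008,  0.0007,  0.0006]), 'tau': array([  0.0013, -50.6108, -29.1407,   0.    ,   0.0046,   0.    ]), 'tcp_pos': array([0.5497, 0.0001, 0.2498]), 'orientation': array([-0.0005,  0.7071,  0.7071, -0.0004]), 'wrist_force': array([ 0.1006, -0.5739,  0.6054]), 'moment': array([-0.0234,  0.0434, -0.0082]), 'finger_force': 0.0, 'grip_width': 0.08513827835857125}
scene [[-0.3283  0.6483 -0.6869  1.2249]
 [ 0.9446  0.2255 -0.2386  0.2644]
 [ 0.0003 -0.7272 -0.6864  0.8239]] 399.62502323819837
charger 0.66 [254 256] [ 0.6221 -0.0132  0.0289]
dock_slot 0.8 [219 241] [ 0.6216 -0.1098  0.0505]
dock_slot 0.66 [163 170] [ 0.3549 -0.448  -0.0009]
dock_slot 0.38 [351 257] [0.5388 0.2225 0.0234]
card 0.77 [207 199] [ 0.4689 -0.2233  0.0328]
switch_tip 0.66 [290 208] [0.4685 0.0331 0.0756]
switch_tip 0.42 [382 268] [0.5502 0.3033 0.0255]
sign 0.76 [171 190] [ 0.4513 -0.358   0.0152]
sign 0.56 [397 237] [0.4322 0.3255 0.0266]
sign 0.52 [359 320] [0.7136 0.2768 0.0
[... 1904 characters left out ...]
0.44 [315 291] [ 0.5931 -0.1339  0.0269]
bay0 0.89 [328 225] [0.6538 0.0548 0.0208]
bay0 0.84 [297 244] [0.5673 0.0044 0.0196]
bay0 0.74 [332 238] [0.657  0.0119 0.0227]
bay0 0.67 [297 267] [ 0.5589 -0.0684  0.0302]
bay0 0.62 [331 263] [ 0.643  -0.0593  0.0204]
bay0 0.57 [296 223] [0.572  0.069  0.0211]
pack0 0.88 [228 188] [0.3975 0.2029 0.0275]
pack0 0.85 [233 139] [0.4149 0.4079 0.0226]
pack0 0.75 [276 181] [0.5322 0.2197 0.0233]
pack0 0.71 [233 161] [0.4131 0.3102 0.0246]
pack0 0.71 [172 173] [0.2387 0.2754 0.0285]
pack0 0.6 [271 157] [ 0.5102 -0.0079  0.3405]
wrist [[ 1.      0.0016 -0.0014  0.5494]
 [ 0.0011 -0.9613 -0.2756  0.071 ]
 [-0.0018  0.2756 -0.9613  0.3734]] 309.4775187513281
```

View pics/scene0.png

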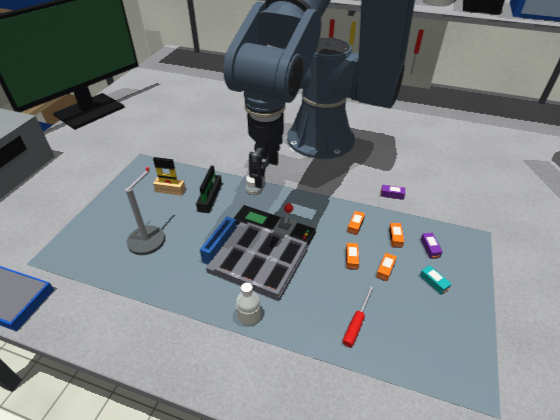

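View pics/side0.png

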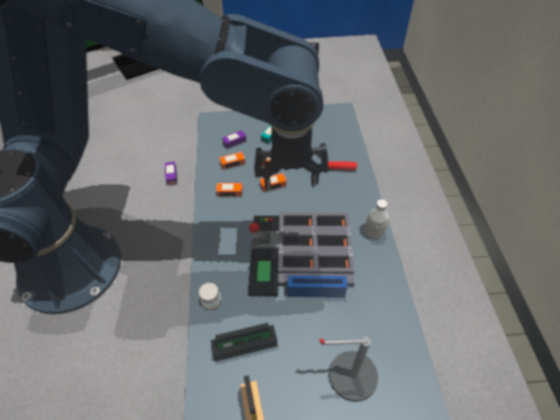

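Scene view: the orange packs are at (357,221), (397,235), (352,255) and (387,265), so four packs. The look-alikes are purple at (393,191) and (431,244), and turquoise at (435,279). The card is in the black rest at (208,188). The dock (blue) is at (219,241), the ball at (289,208), the sign at (166,172) and the hook at (146,238). For the first reach, the card could be confused with the dock (219,241) or the charger's own green display (258,217). By its description, the card is the green one with a black band at (208,188). I'll move the wrist camera over it to check.

{"method": "play_rows", "body": {"moves": [[[-0.5,-0.5,0,0,0,-0.45,0.6],[-1,-1,0,0,0,-0.9,0.6],[-1,-1,0,0,0,-0.9,0.6],[-1,-1,0,0,0,-0.9,0.6],[-1,-1,0,0,0,-0.9,0.6],[-1,-1,0,0,0,-0.9,0.6],[-1,-1,0,0,0,-0.9,0.6],[-1,-1,0,0,0,-0.9,0.6],[-1,-1,0,0,0,-0.9,0.6],[-1,-1,0,0,0,-0.9,0.6],[-1,-1,0,0,0,-0.9,0.6],[-1,-1,0,0,0,-0.9,0.6]]]}}

```text
t: 2.45
tcp_pos: [0.45, -0.1, 0.2504]
orientation: [0.0, 0.075, 0.997, -0.0]
wrist_force: [0.7, 0.7, -0.1]
grip_width: 0.0512
finger_force: 0.0
```

{"method": "play_rows", "body": {"moves": [[[0,0,0,0,0,-0.1,0.6],[0,0,0,0,0,-0.1,0.6],[0,0,0,0,0,-0.1,0.6]]]}}

```text
t: 2.7
tcp_pos: [0.45, -0.1, 0.2503]
orientation: [0.0, -0.001, 1.0, -0.0]
wrist_force: [0.0, 0.3, 0.8]
grip_width: 0.0511
finger_force: 0.0
```

{"method": "play_rows", "body": {"moves": [[[0,-1,0,0,0,0,0.6],[0,-1,0,0,0,0,0.6],[0,-1,0,0,0,0,0.6],[0,-1,0,0,0,0,0.6],[0,-1,0,0,0,0,0.6]]]}}

```text
t: 3.12
tcp_pos: [0.4498, -0.2005, 0.2501]
orientation: [-0.0, 0.002, 1.0, 0.0]
wrist_force: [-0.8, 1.0, 0.8]
grip_width: 0.0513
finger_force: 0.0
```

```bash
python3 - <<'E'
from h import *
np.set_printoptions(precision=4,suppress=True)
st=r.read_state(); print(st["t"],st["tcp_pos"],st["orientation"],st["joint_positions"])
p=r.capture("wrist"); T=camT(p,st);W=cloud(p,T); np.savez("w1.npz",W=W,c=p["color"],T=T,K=p["K"],hand=p["hand_eye"]); save(p,"w1.png")
print(T)
for t in ["card","dock_slot","sign","sign_hole","hook_peg","switch_tip","flux","bay0"]:
    for m in r.mark_of(p,t)[:6]:
        u=np.round(m["uv"]).astype(int); print(t,round(m["score"],2),u,W[np.clip(u[1],0,419),np.clip(u[0],0,559)])
E
```

```text
3.1167 [ 0.4498 -0.2005  0.2501] [-0.0001  0.0016  1.      0.0002] [-0.514   0.2465  1.7962  0.0002  1.0993 -2.0816]
[[ 0.0021  0.9613  0.2755  0.3792]
 [ 1.     -0.0023  0.0004 -0.1995]
 [ 0.001   0.2755 -0.9613  0.3737]
 [ 0.      0.      0.      1.    ]]
card 0.75 [252 162] [ 0.4213 -0.233   0.0278]
dock_slot 0.56 [341 294] [ 0.4515 -0.1739  0.2535]
sign 0.87 [138 178] [ 0.4309 -0.3401  0.0746]
sign_hole 0.8 [105 184] [ 0.4293 -0.3506  0.1134]
hook_peg 0.7 [353  96] [ 0.3543 -0.1296  0.0497]
switch_tip 0.67 [508 204] [0.4562 0.0211 0.0813]
switch_tip 0.51 [450 278] [0.5687 0.0125 0.0209]
flux 0.72 [352  97] [ 0.3552 -0.1306  0.0502]
bay0 0.82 [450 278] [0.5687 0.0125 0.0209]
bay0 0.62 [400 272] [ 0.5605 -0.0514  0.0204]
bay0 0.62 [253 163] [ 0.4234 -0.2327  0.02  ]
bay0 0.61 [497 282] [0.5736 0.0718 0.0225]
bay0 0.59 [476 338] [ 0.4377 -0.145   0.2998]
```

View pics/w1.png

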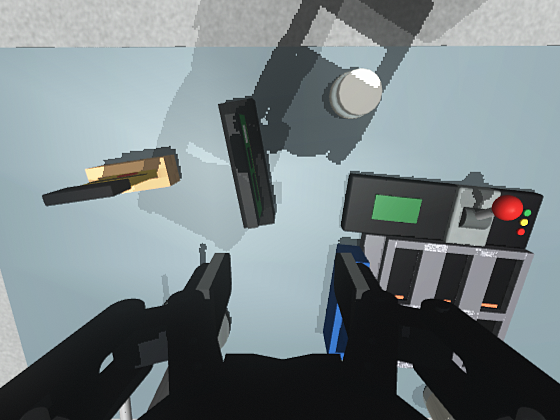

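The wrist view shows the card in its black rest, running (230,105) to (262,222). The sign's bar is at (90,192), the dock's blue at (338,300) and the ball at (508,208). Next I'll fit rectangles to the height slices.

```bash
cat >> h.py <<'E'
def rect(W,box,zr):
    m=(W[...,0]>box[0])&(W[...,0]<box[1])&(W[...,1]>box[2])&(W[...,1]<box[3])&(W[...,2]>zr[0])&(W[...,2]<zr[1])
    P=W[m]
    if len(P)<5: return None
    (c,s,a)=cv2.minAreaRect((P[:,:2]*1000).astype(np.float32))
    if s[0]<s[1]: s=s[::-1]; a+=90
    a=(a+90)%180-90
    return np.round(c,1),np.round(s,1),round(a,1),len(P),round(float(np.median(P[:,2])*1000),1)
E
python3 - <<'E'
from h import *
for f in ["w1.npz","scene0.npz","side0.npz"]:
    W=np.load(f)["W"]; print(f)
    for nm,box,zs in [("card",(.34,.52,-.3,-.18),[(.03,.045),(.06,.075),(.076,.09)]),("sign",(.33,.55,-.47,-.3),[(.028,.045),(.06,.09),(.1,.14)]),
       ("dock",(.48,.72,-.16,-.07),[(.045,.06)]),("strip",(.38,.53,-.15,.12),[(.014,.022)]),("bays",(.4,.75,-.15,.15),[(.0275,.033)]),("ball",(.4,.5,-.02,.06),[(.075,.09)]),("hookpeg",(.5,.75,-.45,-.2),[(.17,.196),(.196,.22),(.002,.03)])]:
        for z in zs: print(nm,z,rect(W,box,z))
E
```

```text
w1.npz
card (0.03, 0.045) (array([ 425.7, -237.4]), array([138.4,  36.3]), 9.3, 2262, 35.1)
card (0.06, 0.075) (array([ 424.8, -232.5]), array([109.7,   0.4]), 9.1, 199, 67.9)
card (0.076, 0.09) (array([ 425.9, -237.5]), array([110.5,  10.6]), 9.2, 1368, 82.1)
sign (0.028, 0.045) (array([ 437.2, -369.9]), array([89.5, 32. ]), -81.8, 1505, 34.9)
sign (0.06, 0.09) (array([ 435.2, -369.6]), array([60.4,  6.2]), -85.6, 183, 68.4)
sign (0.1, 0.14) (array([ 437.1, -369.5]), array([61.4, 10.3]), -81.9, 1179, 122.5)
dock (0.045, 0.06) (array([ 596.6, -124.1]), array([134.6,  25.4]), -10.0, 497, 51.6)
strip (0.014, 0.022) (array([493.8,  -9.2]), array([231.8,  92.8]), 84.9, 8318, 18.3)
bays (0.0275, 0.033) (array([575.4, -16.9]), array([248.6, 233.1]), -6.3, 5671, 30.1)
ball (0.075, 0.09) (array([461.8,  26.2]), array([23.6, 22.8]), -40.1, 462, 80.5)
hookpeg (0.17, 0.196) (array([ 585.8, -318.4]), array([21.4,  8. ]), -4.7, 202, 192.7)
hookpeg (0.196, 0.22) None
hookpeg (0.002, 0.03) (array([ 622.9, -324.1]), array([249.1, 246.7]), -89.5, 869, 2.4)
scene0.npz
card (0.03, 0.045) (array([ 427.1
[... 1471 characters left out ...]
8]), 9.0, 14, 74.5)
sign (0.1, 0.14) (array([ 437.9, -369.5]), array([60.6, 10. ]), -81.9, 222, 122.2)
dock (0.045, 0.06) (array([ 599. , -121.3]), array([133.6,  31.8]), -6.2, 573, 51.2)
strip (0.014, 0.022) (array([494.6,  -9.2]), array([233. ,  88.5]), 83.9, 1779, 18.1)
bays (0.0275, 0.033) (array([598.3, -19.7]), array([291. , 233.9]), -5.7, 2300, 29.9)
ball (0.075, 0.09) (array([462.5,  27.5]), array([22.1, 21.1]), -2.4, 64, 80.1)
hookpeg (0.17, 0.196) (array([ 611.4, -322.6]), array([88.4, 15.1]), 0.2, 289, 191.6)
hookpeg (0.196, 0.22) (array([ 574.8, -318.6]), array([15.7,  6.3]), -13.6, 19, 199.7)
hookpeg (0.002, 0.03) (array([ 624.9, -306.7]), array([249.8, 213. ]), -0.2, 3100, 9.4)
```

{"method": "play_rows", "body": {"moves": [[[0.24,-0.37,0.35,0,0,-0.1,0.5],[0.24,-0.37,0.73,0,0,-0.1,0.5],[0.24,-0.37,0.73,0,0,-0.1,0.5],[0.24,-0.37,0.73,0,0,-0.1,0.5],[0.24,-0.37,0.73,0,0,-0.1,0.5]]]}}

```text
t: 3.98
tcp_pos: [0.4265, -0.2368, 0.1781]
orientation: [0.0, -0.078, 0.997, 0.0]
wrist_force: [0.4, -0.3, 1.1]
grip_width: 0.0423
finger_force: 0.0
```

{"method": "play_rows", "body": {"moves": [[[0,0,0.3,0,0,0,0.5],[0,0,0.6,0,0,0,0.5],[0,0,0.9,0,0,0,0.5],[0,0,1,0,0,0,0.5],[0,0,1,0,0,0,0.5],[0,0,1,0,0,0,0.5]]]}}

```text
t: 4.48
tcp_pos: [0.4271, -0.2372, 0.0788]
orientation: [0.001, -0.078, 0.997, -0.0]
wrist_force: [0.8, 0.7, 1.5]
grip_width: 0.0426
finger_force: 0.0
```

{"method": "play_rows", "body": {"moves": [[[0,0,0,0,0,0,0],[0,0,0,0,0,0,0],[0,0,0,0,0,0,0],[0,0,0,0,0,0,0],[0,0,0,0,0,0,0],[0,0,0,0,0,0,0],[0,0,0,0,0,0,0]]], "squeeze": 40}}

```text
t: 5.07
tcp_pos: [0.4269, -0.2377, 0.0788]
orientation: [0.001, -0.078, 0.997, -0.001]
wrist_force: [-1.7, -1.4, 9.4]
grip_width: 0.0091
finger_force: 41.5
```

{"method": "play_rows", "body": {"moves": [[[0,0,-0.3,0,0,0,0],[0,0,-0.6,0,0,0,0],[0,0,-0.85,0,0,0,0],[0,0,-0.85,0,0,0,0],[0,0,-0.85,0,0,0,0]]]}}

```text
t: 5.48
tcp_pos: [0.4264, -0.2373, 0.1637]
orientation: [0.001, -0.078, 0.997, -0.001]
wrist_force: [-0.0, -0.2, -0.8]
grip_width: 0.009
finger_force: 40.1
```

```bash
python3 - <<'E'
from h import *
np.set_printoptions(precision=4,suppress=True)
st=r.read_state(); print(st["t"],st["tcp_pos"],st["orientation"],st["grip_width"],st["finger_force"])
# charger fit from scene+side+w1: dock top & strip edges
for f in ["w1.npz","scene0.npz","side0.npz"]:
    W=np.load(f)["W"]
    for nm,b,z in [("dock",(.5,.7,-.15,-.095),(.046,.058))]:print(f,rect(W,b,z))
    W=np.load(f)["W"]; 
p=r.capture("side"); W=cloud(p,camT(p,st)); save(p,"side1.png",(200,200,420,420),2.5)
print(rect(W,(.5,.7,-.15,-.095),(.046,.058)),rect(W,(.3,.53,-.3,-.18),(.1,.175)))
p=r.capture("scene"); W=cloud(p,camT(p,st)); np.savez("scene1.npz",W=W,c=p["color"],T=p["T"],K=p["K"])
print(rect(W,(.5,.7,-.15,-.095),(.046,.058)))
# bays floor centres
for n in ["side","scene"]:
    p=r.capture(n);T=camT(p,st)
    print(n,[ (round(m["score"],2),np.round(ray(p,T,m["uv"],.02)[:2],4)) for m in r.mark_of(p,"bay0")[:7]])
    print(n,[ (round(m["score"],2),np.round(ray(p,T,m["uv"],.012)[:2],4)) for m in r.mark_of(p,"dock_slot")[:2]])
E
```

```text
5.4833 [ 0.4264 -0.2373  0.1637] [ 0.0012 -0.0784  0.9969 -0.001 ] 0.009048582935196918 40.09874403476715
w1.npz (array([ 596.6, -124.1]), array([134.6,  25.4]), -10.0, 476, 51.6)
scene0.npz (array([ 599.7, -122.1]), array([136.8,  32.1]), -7.0, 352, 51.1)
side0.npz (array([ 598.9, -121.3]), array([133.6,  31.7]), -6.3, 559, 51.3)
(array([ 599.1, -121.6]), array([134. ,  32.4]), -6.4, 561, 51.3) (array([ 426.3, -238.3]), array([110. ,  17.5]), 10.2, 873, 146.0)
(array([ 599.2, -122.4]), array([136.4,  30.8]), -5.8, 348, 51.1)
side [(0.93, array([0.5714, 0.0735])), (0.81, array([ 0.5651, -0.0512])), (0.71, array([0.5735, 0.0099])), (0.66, array([ 0.6508, -0.0058])), (0.64, array([0.656 , 0.0571])), (0.61, array([ 0.6529, -0.0545])), (0.23, array([ 0.3566, -0.1316]))]
side [(0.73, array([ 0.6417, -0.2481]))]
scene [(0.85, array([ 0.5635, -0.0512])), (0.81, array([ 0.6453, -0.0027])), (0.78, array([0.5782, 0.074 ])), (0.76, array([0.6576, 0.0598])), (0.75, array([0.5663, 0.0191])), (0.66, array([ 0.6527, -0.0664]))]
scene [(0.89, array([ 0.5932, -0.1286])), (0.66, array([0.4091, 0.0082]))]
```

View pics/side1.png

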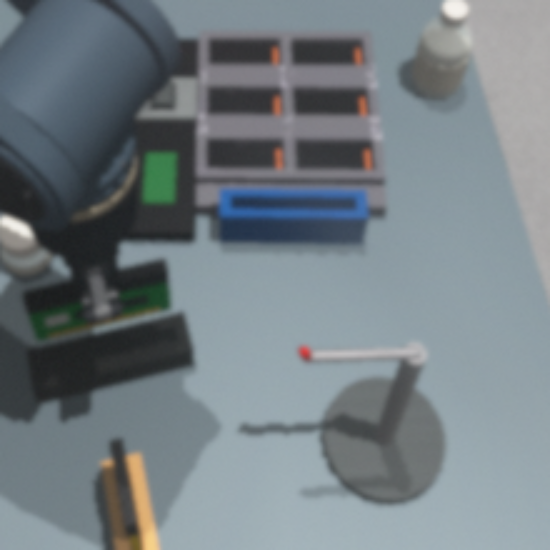

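{"method": "play_rows", "body": {"moves": [[[-0.15,0,0,0,0,0.08,0],[-0.3,0,0,0,0,0.169,0],[-0.3,0,0,0,0,0.169,0],[-0.3,0,0,0,0,0.169,0]]]}}

```text
t: 6.22
tcp_pos: [0.4556, -0.2321, 0.1619]
orientation: [-0.0, 0.053, 0.999, 0.0]
wrist_force: [-0.0, -0.1, -1.5]
grip_width: 0.0094
finger_force: 40.1
```

{"method": "play_rows", "body": {"moves": [[[-0.3,0.1,0,0,0,0,0],[-0.6,0.2,0,0,0,0,0],[-0.94,0.32,0,0,0,0,0],[-0.94,0.32,0,0,0,0,0]]]}}

```text
t: 6.55
tcp_pos: [0.5562, -0.2097, 0.1623]
orientation: [0.001, 0.052, 0.999, -0.0]
wrist_force: [1.4, 0.6, -0.9]
grip_width: 0.009
finger_force: 40.1
```

{"method": "play_rows", "body": {"moves": [[[-0.3,0.1,0,0,0,0,0],[-0.6,0.2,0,0,0,0,0],[-0.94,0.32,0,0,0,0,0],[-0.94,0.32,0,0,0,0,0],[-0.94,0.32,0,0,0,0,0],[-0.94,0.32,0,0,0,0,0]]]}}

```text
t: 7.05
tcp_pos: [0.6482, -0.1892, 0.1616]
orientation: [-0.001, 0.053, 0.999, 0.0]
wrist_force: [-0.6, 0.9, -0.8]
grip_width: 0.0091
finger_force: 40.1
```

```bash
python3 - <<'E'
from h import *
np.set_printoptions(precision=4,suppress=True)
st=r.read_state(); print(st["t"],st["tcp_pos"],st["orientation"],st["grip_width"])
p=r.capture("wrist"); T=camT(p,st);W=cloud(p,T); np.savez("w2.npz",W=W,c=p["color"],T=T,K=p["K"]); save(p,"w2.png")
print("dock",rect(W,(.5,.7,-.15,-.095),(.046,.058)))
print("bays",rect(W,(.48,.75,-.15,.15),(.0275,.033)),"peg",rect(W,(.5,.75,-.45,-.25),(.17,.21)))
print("card",rect(W,(.55,.75,-.23,-.15),(.09,.162)))
E
```

```text
7.05 [ 0.6482 -0.1892  0.1616] [-0.0009  0.0532  0.9986  0.0002] 0.009090441056771566
dock (array([ 598. , -122.2]), array([134.8,  29.7]), -6.1, 5337, 52.0)
bays (array([629.3, -39.9]), array([227.1, 199.7]), -6.0, 20497, 30.1) peg None
card (array([ 616.8, -185. ]), array([50. , 36.5]), -5.8, 935, 154.0)
```

View pics/w2.png

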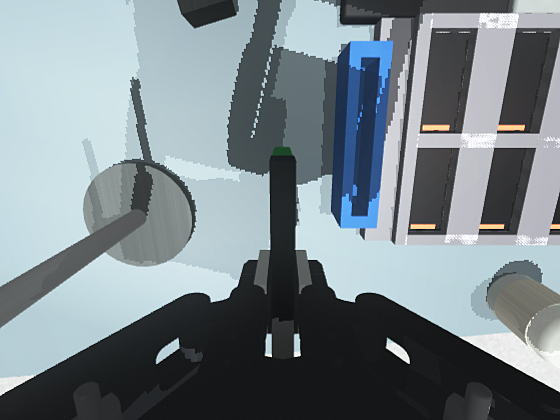

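The dock's blue rim is seen whole, (335,45) to (390,225), and the card is held straight in the middle at (283,215). Now I align over the slot.

{"method": "play_rows", "body": {"moves": [[[0.28,0.3,0,0,0,0,0],[0.56,0.61,0,0,0,0,0],[0.56,0.61,0,0,0,0,0],[0.56,0.61,0.15,0,0,0,0],[0.56,0.61,0.3,0,0,0,0],[0.56,0.61,0.3,0,0,0,0],[0.56,0.61,0.3,0,0,0,0],[0.56,0.61,0.3,0,0,0,0]]]}}

```text
t: 7.77
tcp_pos: [0.6003, -0.1228, 0.1332]
orientation: [0.0, 0.054, 0.999, -0.0]
wrist_force: [0.7, 0.7, -0.1]
grip_width: 0.0091
finger_force: 40.1
```

```bash
python3 - <<'E'
from h import *
np.set_printoptions(precision=4,suppress=True)
for i in range(4):
    st=r.read_state(); print(st["t"],st["tcp_pos"],st["orientation"])
    p=r.capture(["wrist","side","scene","scene"][i]); T=camT(p,st);W=cloud(p,T)
    if i==0: save(p,"w3.png",(180,0,480,300),2); 
    print(rect(W,(.5,.7,-.15,-.095),(.046,.056)),rect(W,(.5,.7,-.16,-.09),(.075,.13)))
E
```

```text
7.7667 [ 0.6003 -0.1228  0.1332] [ 0.0003  0.0542  0.9985 -0.0001]
(array([ 574.2, -119.6]), array([85.7, 29.1]), -6.1, 2649, 52.1) (array([ 568.9, -118.6]), array([50.1, 36.3]), -6.1, 693, 123.7)
7.8167 [ 0.6005 -0.1228  0.1333] [ 0.0006  0.0543  0.9985 -0.0001]
(array([ 598.8, -122.4]), array([133.9,  30.8]), -6.8, 337, 51.3) (array([ 599. , -130.3]), array([110.1,  14.4]), -6.5, 568, 100.4)
7.8667 [ 0.6006 -0.1227  0.1333] [ 0.0006  0.0542  0.9985 -0.0001]
(array([ 599.7, -118.8]), array([136.8,  30.8]), -9.3, 220, 50.8) (array([ 601.6, -119.5]), array([110. ,  33.2]), -19.7, 377, 99.8)
7.9167 [ 0.6006 -0.1226  0.1332] [ 0.0006  0.0542  0.9985 -0.0001]
(array([ 600.3, -120.8]), array([136. ,  30.2]), -7.6, 226, 51.1) (array([ 601., -120.]), array([110.4,  33.9]), -20.5, 385, 99.9)
```

View pics/w3.png

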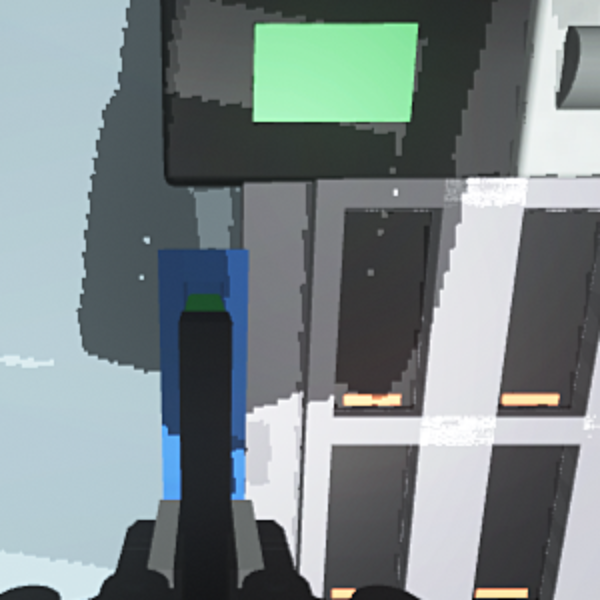

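The card end (205,300) is centred over the slot in the crop, so I'll insert it.

{"method": "play_rows", "body": {"moves": [[[0.008,0.003,0.1,0,0,0,0],[0.008,0.003,0.15,0,0,0,0],[0.008,0.003,0.2,0,0,0,0],[0.008,0.003,0.25,0,0,0,0],[0.008,0.003,0.25,0,0,0,0]]]}}

```text
t: 8.38
tcp_pos: [0.599, -0.1217, 0.1059]
orientation: [-0.001, 0.054, 0.999, 0.0]
wrist_force: [-0.2, 0.3, -1.1]
grip_width: 0.0089
finger_force: 40.1
```

{"method": "play_rows", "body": {"moves": [[[0,0,0.06,0,0,0,0],[0,0,0.12,0,0,0,0],[0,0,0.18,0,0,0,0],[0,0,0.22,0,0,0,0],[0,0,0.25,0,0,0,0],[0,0,0.27,0,0,0,0],[0,0,0.27,0,0,0,0]]]}}

```text
t: 8.97
tcp_pos: [0.5995, -0.1219, 0.0809]
orientation: [-0.0, 0.054, 0.999, -0.0]
wrist_force: [-4.3, 0.9, 5.1]
grip_width: 0.0091
finger_force: 41.1
```

{"method": "play_rows", "body": {"moves": [[[0,0,0.01,0,0,0,0.3],[0,0,0.01,0,0,0,0.3],[0,0,0.01,0,0,0,0.3],[0,0,0.01,0,0,0,0.3],[0,0,-0.3,0,0,0,0.4],[0,0,-0.6,0,0,0,0.4],[0,0,-1,0,0,0,0.5],[0,0,-1,0,0,0,0.5]]]}}

```text
t: 9.63
tcp_pos: [0.6025, -0.1227, 0.1876]
orientation: [0.005, 0.054, 0.999, -0.001]
wrist_force: [1.5, 0.8, 1.5]
grip_width: 0.0427
finger_force: 0.0
```

```bash
python3 - <<'E'
from h import *
np.set_printoptions(precision=4,suppress=True)
st=r.read_state(); print(st["t"],st["tcp_pos"],st["orientation"],st["joint_positions"])
p=r.capture("side"); T=camT(p,st);W=cloud(p,T)
print(rect(W,(.5,.7,-.16,-.09),(.046,.056)),rect(W,(.5,.7,-.16,-.09),(.075,.11)))
# packs by colour in scene & side
for n in ["scene","side"]:
    q=np.load(n+"0.npz"); W=q["W"]
    h=cv2.cvtColor(q["c"],cv2.COLOR_RGB2HSV)
    box=(W[...,0]>.2)&(W[...,0]<.8)&(W[...,1]>.13)&(W[...,1]<.55)&(W[...,2]>.018)&(W[...,2]<.032)
    k,l,s,c=cv2.connectedComponentsWithStats(box.astype(np.uint8))
    for i in range(1,k):
        if s[i,4]<30: continue
        P=W[l==i]; hh=np.median(h[(l==i)&(h[...,1]>120)][:,0]) if ((l==i)&(h[...,1]>120)).any() else -1
        P=P[abs(P[:,2]-np.median(P[:,2]))<.01]
        print(n,cv2.minAreaRect((P[:,:2]*1000).astype(np.float32)),len(P),"hue",hh,np.median(P[:,2]))
E
```

```text
9.6333 [ 0.6025 -0.1227  0.1876] [ 0.0052  0.0541  0.9985 -0.0012] [-0.2766  0.5291  1.5424 -0.      1.0595 -1.7391]
(array([ 598.8, -122.7]), array([134.2,  30.9]), -7.3, 433, 51.4) (array([ 600., -120.]), array([108.7,  14.1]), -6.2, 303, 83.1)
scene ((233.31936645507812, 291.0191650390625), (36.08596420288086, 69.23685455322266), 7.281736373901367) 186 hue 138.0 0.024929339398136297
scene ((400.0717468261719, 209.39404296875), (30.141788482666016, 73.36341857910156), 84.61080169677734) 206 hue 14.0 0.025199349024414675
scene ((411.23870849609375, 323.24835205078125), (71.10196685791016, 30.876508712768555), 13.830385208129883) 233 hue 14.0 0.025102947148592403
scene ((419.0691833496094, 417.07269287109375), (71.48600769042969, 31.7449893951416), 24.45088768005371) 262 hue 138.0 0.02489382585312916
scene ((524.48876953125, 223.58724975585938), (71.77812194824219, 30.30022621154785), 13.61478042602539) 265 hue 14.0 0.025156880497386402
scene ((532.0394897460938, 313.50848388671875), (30.105318069458008, 71.0953369140625), 81.21739196777344) 280 hue 14.0 0.025285539368617105
scene ((
[... 537 characters left out ...]
43372872
side ((410.8777770996094, 323.02532958984375), (69.53572845458984, 33.8052978515625), 13.287881851196289) 211 hue 11.0 0.02576991533268691
side ((231.99411010742188, 291.527099609375), (29.782779693603516, 74.21980285644531), 6.791069507598877) 208 hue 139.0 0.02614312936998997
side ((731.6091918945312, 268.83380126953125), (23.400724411010742, 81.69181060791016), 80.58982849121094) 175 hue 0.0 0.023334107833045126
side ((536.21875, 227.81991577148438), (47.319969177246094, 33.3646240234375), 13.428025245666504) 143 hue 11.0 0.02558926930602745
side ((400.11187744140625, 208.6691436767578), (32.959896087646484, 69.37063598632812), 83.73885345458984) 241 hue 11.0 0.025765211117651732
```

```bash
python3 - <<'E'
from h import *
np.set_printoptions(precision=1,suppress=True)
st=r.read_state(); p=r.capture("wrist"); W=cloud(p,camT(p,st)); np.savez("w4.npz",W=W,c=p["color"]); print("dock",rect(W,(.5,.7,-.16,-.09),(.046,.056)),"card",rect(W,(.5,.7,-.16,-.09),(.07,.1)))
for f in ["w2.npz","w4.npz","scene1.npz","w1.npz","side0.npz"]:
    W=np.load(f)["W"]; a=np.deg2rad(-6.1); o=np.array([.6094,-.0179])
    L=(W[...,:2]-o)@np.array([[np.cos(a),-np.sin(a)],[np.sin(a),np.cos(a)]])*1000
    fl=(W[...,2]>.015)&(W[...,2]<.0235)&(L[...,0]>-88)&(L[...,0]<100)&(L[...,1]>-88)&(L[...,1]<125)
    fl=cv2.erode(fl.astype(np.uint8),np.ones((2,2)))
    k,l,s,c=cv2.connectedComponentsWithStats(fl)
    for i in range(1,k):
        if s[i,4]>60:
            P=L[l==i]; print(f,np.percentile(P,1,axis=0),np.percentile(P,99,axis=0),s[i,4])
E
```

```text
dock (array([ 598.4, -122.1]), array([133.9,  29.1]), -6.1, 3015, 52.0) card (array([ 598.2, -120.8]), array([110.3,  10.4]), -6.4, 1949, 84.1)
w2.npz [-86.2 -85.7] [ 88.  -65.6] 4027
w2.npz [-80.6 -50.7] [ -6.7 -21.5] 3833
w2.npz [-80.4  13.6] [-6.7 40.7] 3621
w2.npz [  7.2 -50.5] [ 80.4 -21.4] 2884
w2.npz [ 7.1 13.7] [80.4 40.9] 2695
w2.npz [50.9 77.1] [80.5 85.3] 165
w4.npz [-85.9 -86.8] [ 87.6 -65.7] 4131
w4.npz [-80.1 -52.9] [ -5.8 -21.6] 2926
w4.npz [-80.   11.2] [-5.9 40.6] 2758
w4.npz [-80.   75.3] [ -6.1 102.8] 2632
w4.npz [  9.  -52.7] [ 73.3 -21.6] 1804
w4.npz [ 9.  11.3] [80.5 40.7] 2099
w4.npz [ 9.2 75.5] [ 80.5 102.8] 1994
scene1.npz [-65.1 -84.7] [ 90.6 -67.6] 206
scene1.npz [-79.7 -54.2] [-13.9 -26.9] 173
scene1.npz [-79.4   8.3] [-13.6  35.5] 190
scene1.npz [-77.5  70.2] [-13.   98.2] 210
scene1.npz [  7. -54.] [ 73.6 -27.3] 210
scene1.npz [7. 8.] [74.1 35.8] 232
scene1.npz [ 7.7 70.4] [73.3 98.4] 249
w1.npz [-86.4 -86.2] [-35.1 -65.2] 523
w1.npz [-75.6 -49.6] [ -6.2 -21. ] 1096
w1.npz [-75.8  14. ] [-11.2  41.1] 1019
w1.npz [-75.9  77.7] [ -6.1 103.2] 1059
w1.npz [12.3 79.2] [ 27.9 103.6] 134
side0.npz [-75.2  77. ] [ -4.9 102.8] 186
side0.npz [10.8 75.6] [ 81.6 101.8] 179
side0.npz [-77.   13.7] [-6.1 39.8] 216
side0.npz [11.  13.8] [80.7 40.9] 201
side0.npz [-76.2 -47.9] [ -5.5 -21.2] 241
side0.npz [ 11.  -49.3] [ 81.3 -21.4] 256
side0.npz [-85.4 -87.4] [-32.4 -64.8] 81
side0.npz [ 21.9 -85.9] [ 89.6 -64.8] 101
```

{"method": "play_rows", "body": {"moves": [[[0.14,0.45,-0.1,0,0,0,0.6],[0.29,0.96,-0.15,0,0,0,0.6],[0.29,0.96,-0.15,0,0,0,0.6]]]}}

```text
t: 9.98
tcp_pos: [0.5798, -0.0201, 0.1944]
orientation: [-0.001, 0.054, 0.999, 0.0]
wrist_force: [-0.1, 0.8, -0.6]
grip_width: 0.0511
finger_force: 0.0
```

{"method": "play_rows", "body": {"moves": [[[0.14,0.45,-0.1,0,0,0,0.6],[0.29,0.96,-0.15,0,0,0,0.6],[0.29,0.96,-0.15,0,0,0,0.6]]]}}

```text
t: 10.23
tcp_pos: [0.5613, 0.0788, 0.2096]
orientation: [-0.001, 0.053, 0.999, 0.0]
wrist_force: [0.2, 0.1, 0.2]
grip_width: 0.0513
finger_force: 0.0
```

{"method": "play_rows", "body": {"moves": [[[0.14,0.45,-0.1,0,0,0,0.6],[0.29,0.96,-0.15,0,0,0,0.6],[0.29,0.96,-0.15,0,0,0,0.6]]]}}

```text
t: 10.48
tcp_pos: [0.5429, 0.1774, 0.2246]
orientation: [-0.001, 0.053, 0.999, 0.0]
wrist_force: [0.9, 0.3, 0.2]
grip_width: 0.0506
finger_force: 0.0
```

{"method": "play_rows", "body": {"moves": [[[0.14,0.45,-0.1,0,0,-0.06,0.6],[0.29,0.96,-0.15,0,0,-0.13,0.6],[0.29,0.96,-0.15,0,0,-0.2,0.6],[0.29,0.96,-0.15,0,0,-0.22,0.6],[0.29,0.96,-0.15,0,0,-0.22,0.6],[0.29,0.96,-0.15,0,0,-0.22,0.6],[0.29,0.96,-0.15,0,0,-0.22,0.6]]]}}

```text
t: 11.07
tcp_pos: [0.5258, 0.2717, 0.2394]
orientation: [-0.001, -0.117, 0.993, -0.0]
wrist_force: [-0.3, -0.4, -0.9]
grip_width: 0.0513
finger_force: 0.0
```

```bash
cat >> h.py <<'E'
def yawof(st):
    w,x,y,z=st["orientation"]; X=R.from_quat([x,y,z,w]).as_matrix()[:,1]  # tool y
    return np.degrees(np.arctan2(-X[0],X[1]))
def packs(p,T):
    W=cloud(p,T); h=cv2.cvtColor(p["color"],cv2.COLOR_RGB2HSV); out=[]
    m=(W[...,2]>.02)&(W[...,2]<.05)&(W[...,0]>.2)&(W[...,0]<.8)
    k,l,s,c=cv2.connectedComponentsWithStats(m.astype(np.uint8))
    for i in range(1,k):
        if s[i,4]<100: continue
        mm=(l==i)&(h[...,1]>120)&(h[...,2]>60)
        if mm.sum()<30: continue
        out.append((rect(np.where((l==i)[...,None],W,np.nan),(0,1,-1,1),(.02,.05)),np.median(h[mm][:,0])))
    return out
def go(st,x,y,z,yaw):
    "tool-frame move in row units"
    a=np.radians(yawof(st)); d=np.array([x,y,z])-st["tcp_pos"]
    print("move",np.round(10*np.array([-d[0]*np.cos(a)-d[1]*np.sin(a),-d[0]*np.sin(a)+d[1]*np.cos(a),-d[2]]),3),"az",round(-(yaw-np.degrees(a))/90,3),"yaw now",round(np.degrees(a),1))
E
cat > look.py <<'E'
from h import *
st=r.read_state(); print(st["t"],st["tcp_pos"],yawof(st)); p=r.capture("wrist")
for q in packs(p,camT(p,st)): print(q)
E
cat look.py - <<'E' > l1.py
save(p,"w5.png")
go(st,.5245,.2236,.25,13.6)
E
python3 l1.py
```

```text
11.0667 [0.52575489 0.27170783 0.23942394] 13.461694571688719
((array([399.1, 210.1]), array([70.2, 30.6]), -5.5, 2383, 26.0), np.float64(14.0))
((array([409.7, 324.2]), array([69.4, 30.7]), 14.2, 2182, 26.1), np.float64(10.0))
((array([580.1,  30.2]), array([252. , 141.4]), -5.7, 19667, 28.7), np.float64(9.0))
((array([417.5, 417.4]), array([69.8, 30.5]), 25.2, 2099, 26.1), np.float64(138.0))
((array([523.3, 224.9]), array([70.1, 30.3]), 13.3, 1750, 26.0), np.float64(14.0))
((array([529.8, 314.3]), array([70.3, 30.4]), -8.2, 1643, 26.0), np.float64(16.0))
((array([530.6, 434.5]), array([70.4, 30.4]), 53.2, 1559, 26.1), np.float64(89.0))
((array([723.3, 272.2]), array([73.2, 21.7]), -9.2, 705, 23.9), np.float64(0.0))
move [ 0.124 -0.465 -0.106] az -0.002 yaw now 13.5
```

View pics/w5.png

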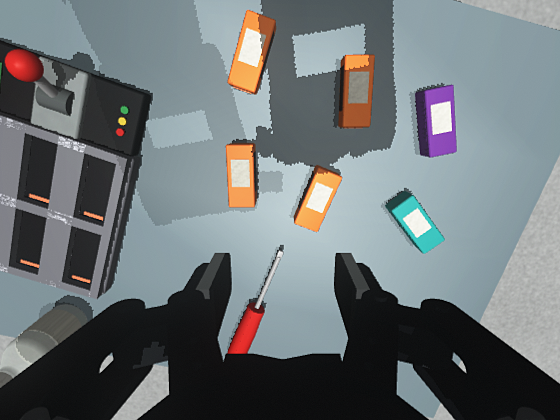

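The four orange packs show at (252,52), (357,90), (240,175) and (317,198). Purple (437,120) and turquoise (414,222) stay where they are. I'll start with pack C at (240,175).

{"method": "play_rows", "body": {"moves": [[[0.13,-0.455,0.3,0,0,0,0.6],[0.13,-0.455,0.65,0,0,0,0.6],[0.13,-0.455,1,0,0,0,0.6],[0.13,-0.455,1,0,0,0,0.6]]]}}

```text
t: 11.45
tcp_pos: [0.5208, 0.2226, 0.1342]
orientation: [-0.005, -0.117, 0.993, -0.001]
wrist_force: [-0.3, 0.6, -1.3]
grip_width: 0.0513
finger_force: 0.0
```

{"method": "play_rows", "body": {"moves": [[[0,0,0.35,0,0,0,0.6],[0,0,0.7,0,0,0,0.6],[0,0,0.9,0,0,0,0.6],[0,0,1,0,0,0,0.6],[0,0,1,0,0,0,0.6]]]}}

```text
t: 11.87
tcp_pos: [0.5238, 0.225, 0.0398]
orientation: [-0.001, -0.118, 0.993, -0.0]
wrist_force: [0.9, 0.1, 0.3]
grip_width: 0.0514
finger_force: 0.0
```

{"method": "play_rows", "body": {"moves": [[[0,0,0.09,0,0,0,0.6],[0,0,0.09,0,0,0,0.6],[0,0,0.09,0,0,0,0],[0,0,0.09,0,0,0,0],[0,0,0.09,0,0,0,0],[0,0,0.09,0,0,0,0],[0,0,0.09,0,0,0,0],[0,0,0.09,0,0,0,0]]]}}

```text
t: 12.53
tcp_pos: [0.5246, 0.2254, 0.0326]
orientation: [0.001, -0.118, 0.993, 0.0]
wrist_force: [-1.1, 0.6, 7.0]
grip_width: 0.0289
finger_force: 40.4
```

```bash
python3 - <<'E'
from h import *
st=r.read_state(); print(st["t"],st["tcp_pos"],st["grip_width"],st["finger_force"],st["wrist_force"])
go(st,.6613,.063,.14,-6.1)
E
```

```text
12.5333 [0.52460155 0.22536986 0.03260657] 0.02885727016200565 40.35831391811371 [-1.12924563  0.60089849  6.96647372]
move [-0.947 -1.899 -1.074] az 0.219 yaw now 13.6
```

{"method": "play_rows", "body": {"moves": [[[0,0,-0.3,0,0,0,0],[0,0,-0.7,0,0,0,0],[0,0,-1,0,0,0,0],[0,0,-1,0,0,0,0]]]}}

```text
t: 12.87
tcp_pos: [0.5265, 0.2261, 0.1377]
orientation: [0.005, -0.118, 0.993, 0.001]
wrist_force: [0.6, 0.6, 0.0]
grip_width: 0.0292
finger_force: 40.1
```

{"method": "play_rows", "body": {"moves": [[[-0.15,-0.3,0,0,0,0,0],[-0.33,-0.65,0,0,0,0,0],[-0.48,-0.95,0,0,0,0,0]]]}}

```text
t: 13.12
tcp_pos: [0.5939, 0.1429, 0.1318]
orientation: [0.001, -0.119, 0.993, -0.0]
wrist_force: [0.2, 0.2, -0.8]
grip_width: 0.0288
finger_force: 40.1
```

{"method": "play_rows", "body": {"moves": [[[-0.15,-0.3,0,0,0,0.07,0],[-0.33,-0.65,0,0,0,0.14,0],[-0.47,-0.95,0,0,0,0.219,0],[-0.47,-0.95,0,0,0,0.219,0],[-0.47,-0.95,0,0,0,0.219,0],[-0.47,-0.95,0,0,0,0.219,0]]]}}

```text
t: 13.62
tcp_pos: [0.6603, 0.063, 0.131]
orientation: [-0.0, 0.053, 0.999, 0.0]
wrist_force: [-0.2, 0.0, -1.3]
grip_width: 0.0287
finger_force: 40.1
```

```bash
python3 - <<'E'
from h import *
st=r.read_state(); print(st["t"],st["tcp_pos"],st["grip_width"],st["finger_force"])
p=r.capture("side"); W=cloud(p,camT(p,st)); save(p,"s2.png",(200,120,420,340),2.5)
go(st,.662,.0625,.0535,-6.1)
E
```

```text
13.6167 [0.66030447 0.0630373  0.13095161] 0.028700905700485616 40.11082649230957
move [-0.017 -0.004  0.775] az 0.0 yaw now -6.1
```

View pics/s2.png

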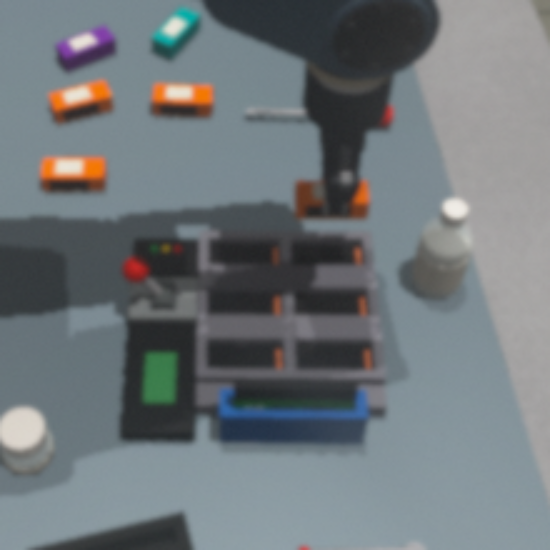

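The pack hangs level over the far-left bay (332,197 in the crop). I'll lower it, release it and back off.

{"method": "play_rows", "body": {"moves": [[[-0.015,0,0.3,0,0,0,0],[-0.015,0,0.55,0,0,0,0],[-0.015,0,0.68,0,0,0,0],[-0.015,0,0.76,0,0,0,0],[-0.015,0,0.79,0,0,0,0],[-0.015,0,0.79,0,0,0,0],[-0.015,0,0.79,0,0,0,0.5],[-0.015,0,0.79,0,0,0,0.5],[-0.015,0,0.79,0,0,0,0.5],[-0.015,0,0.79,0,0,0,0.5]]]}}

```text
t: 14.5
tcp_pos: [0.6621, 0.0631, 0.0523]
orientation: [-0.0, 0.053, 0.999, -0.0]
wrist_force: [-0.1, 1.0, 0.5]
grip_width: 0.0423
finger_force: 0.0
```

{"method": "play_rows", "body": {"moves": [[[0,0,-0.3,0,0,0,0.5],[0,0,-0.65,0,0,0,0.5],[0,0,-1,0,0,0,0.5],[0,0,-1,0,0,0,0.5]]]}}

```text
t: 14.83
tcp_pos: [0.6652, 0.0629, 0.1593]
orientation: [0.005, 0.053, 0.999, 0.0]
wrist_force: [0.6, 0.1, 1.2]
grip_width: 0.0428
finger_force: 0.0
```

```bash
cat > packs.py <<'E'
from h import *
import sys
st=r.read_state(); print(st["t"],st["tcp_pos"])
q=r.capture("wrist") 
for z in [(.0335,.055)]: print("wrist in bays",[x for x in [rect(cloud(q,camT(q,st)),b,z) for b in [(.62,.71,.03,.09),(.53,.62,.04,.1),(.61,.7,-.03,.03),(.525,.61,-.02,.04)]]])
for n in ["side","scene"]:
    p=r.capture(n); T=camT(p,st); W=cloud(p,T)
    print(n,"bays",[rect(W,b,(.0335,.055)) for b in [(.62,.71,.03,.09),(.53,.62,.04,.1),(.61,.7,-.03,.03),(.525,.61,-.02,.04)]])
    for x in packs(p,T):
        if x[1]<20 and x[0][0][1]>150 and 60<x[0][1][0]<75: print(n,x)
E
python3 packs.py; python3 -c "
from h import *
go(r.read_state(),.531,.314,.14,-8.5)"
```

```text
14.8333 [0.66516038 0.06290755 0.15931466]
wrist in bays [(array([662. ,  63.3]), array([69.9, 36.1]), -3.9, 3709, 49.2), None, None, None]
side bays [(array([659. ,  61.1]), array([78.6, 40.3]), -17.0, 330, 48.6), (array([588.3,  65.7]), array([61.8, 21.4]), 53.3, 6, 34.2), None, (array([569.4,   8.3]), array([73.9, 52. ]), 4.9, 12, 33.9)]
side ((array([410.8, 323.7]), array([70.2, 35.9]), 15.0, 200, 25.9), np.float64(11.0))
side ((array([529.7, 313.4]), array([69.3, 35.7]), -8.6, 198, 25.8), np.float64(11.0))
side ((array([399.9, 208.8]), array([67.8, 31.4]), -2.9, 226, 26.0), np.float64(11.0))
scene bays [(array([664.6,  62.7]), array([72.3, 36.2]), -3.6, 399, 47.2), None, None, None]
scene ((array([402.3, 209.3]), array([72.4, 29.9]), -5.2, 201, 25.2), np.float64(14.0))
scene ((array([411.5, 323.2]), array([73.4, 30.6]), 14.7, 221, 25.3), np.float64(14.0))
scene ((array([531.5, 313.6]), array([73.1, 30. ]), -9.1, 269, 25.4), np.float64(14.0))
move [1.569 2.359 0.117] az 0.027 yaw now -6.1
```

```bash
python3 - <<'E'
from h import *
st=r.read_state(); p=r.capture("wrist"); st=r.read_state(); p=r.capture("wrist"); W=cloud(p,camT(p,st)); print(st["tcp_pos"])
a=np.deg2rad(-6.1);o=np.array([.6094,-.0179]);L=(W[...,:2]-o)@np.array([[np.cos(a),-np.sin(a)],[np.sin(a),np.cos(a)]])*1000
m=(W[...,2]>.036)&(abs(L[...,0]-43)<45)&(abs(L[...,1]-86)<30)&(W[...,2]<.06)
P=np.c_[L[m],W[m][:,2]*1000]; A=np.c_[P[:,0]-43,P[:,1]-86,np.ones(len(P))]
print(np.linalg.lstsq(A,P[:,2],rcond=None)[0],P.min(0),P.max(0),np.percentile(P,[2,50,98],axis=0))
f=(W[...,2]>.027)&(W[...,2]<.033)&(abs(L[...,1]-55)<8)&(abs(L[...,0]-43)<30); print("wall",np.median(W[f][:,2]))
save(p,"w6.png",(160,60,460,300),2)
E
```

```text
[0.66163498 0.06264964 0.1508937 ]
[1.23818656e-02 5.73741142e-02 4.90812620e+01] [ 8.31835317 67.25236527 36.00693491] [ 78.92029232 104.58810178  56.39770835] [[  9.0349933   68.90830159  37.72226784]
 [ 40.19870145  85.5658133   49.52318617]
 [ 76.36534905 102.58175533  55.17861754]]
wall 0.02998593215805416
```

View pics/w6.png

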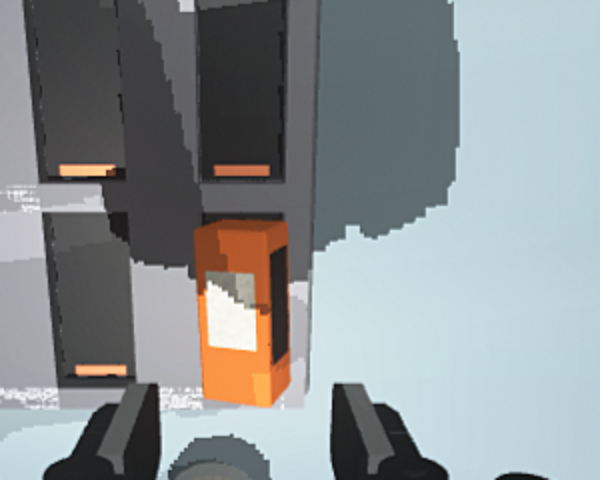

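The crop shows the pack (245,310) rolled: its +y lower edge sits on the bay wall, so it was about 2 mm too far to +y. I'll regrasp it, shift it and reseat it.

{"method": "play_rows", "body": {"moves": [[[0,0,0.3,0,0,0,0.58],[0,0,0.6,0,0,0,0.58],[0,0,0.85,0,0,0,0.58],[0,0,0.98,0,0,0,0.58],[0,0,0.98,0,0,0,0.58],[0,0,0.98,0,0,0,0],[0,0,0.98,0,0,0,0],[0,0,0.98,0,0,0,0],[0,0,0.98,0,0,0,0],[0,0,0.98,0,0,0,0],[0,0,0.98,0,0,0,0]]]}}

```text
t: 16.0
tcp_pos: [0.6627, 0.0626, 0.055]
orientation: [0.001, 0.053, 0.999, 0.0]
wrist_force: [0.5, -0.9, 2.4]
grip_width: 0.0325
finger_force: 37.6
```

{"method": "play_rows", "body": {"moves": [[[0,0,-0.2,0,0,0,0],[0,0,-0.4,0,0,0,0],[0,0,-0.4,0,0,0,0],[0,0,-0.4,0,0,0,0],[0,0,-0.4,0,0,0,0],[0,0,-0.4,0,0,0,0]]]}}

```text
t: 16.5
tcp_pos: [0.6617, 0.0625, 0.093]
orientation: [-0.001, 0.053, 0.999, -0.0]
wrist_force: [-0.5, -0.2, -2.0]
grip_width: 0.0324
finger_force: 37.0
```

```bash
python3 - <<'E'
from h import *
st=r.read_state(); print(st["tcp_pos"],st["grip_width"],st["finger_force"],st["wrist_force"]); p=r.capture("wrist"); W=cloud(p,camT(p,st))
save(p,"w7.png",(160,60,460,360),2)
m=(W[...,2]>.05)&(W[...,0]>.6)&(W[...,0]<.72)&(abs(W[...,1]-.063)<.03)&(W[...,2]<.1)
print(np.percentile(W[m],[1,50,99],axis=0).round(4))
E
```

```text
[0.66169171 0.06254561 0.0930339 ] 0.03236622005096808 37.03091888688505 [-0.49325957 -0.21208218 -1.99058507]
[[0.6263 0.0374 0.0702]
 [0.6535 0.0645 0.0882]
 [0.6946 0.0903 0.0986]]
```

View pics/w7.png

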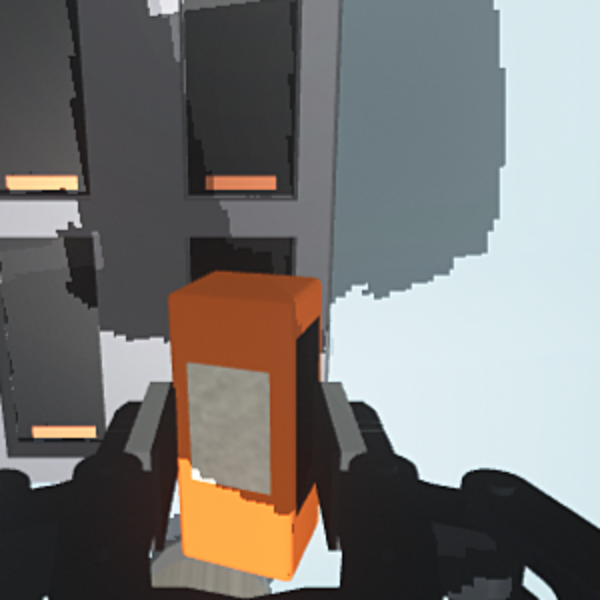

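It is still rolled about 12° in the grip. I'll set it flat on free table beside the charger and regrasp there.

{"method": "play_rows", "body": {"moves": [[[0.15,0.4,0,0,0,0,0],[0.3,0.8,0,0,0,0,0],[0.4,1,0,0,0,0,0],[0.4,1,0,0,0,0,0],[0.4,1,0,0,0,0,0]]]}}

```text
t: 16.97
tcp_pos: [0.6326, 0.1674, 0.0936]
orientation: [-0.001, 0.052, 0.999, -0.0]
wrist_force: [-0.2, -0.8, -1.2]
grip_width: 0.0327
finger_force: 37.1
```

{"method": "play_rows", "body": {"moves": [[[0,0.15,0.3,0,0,0,0],[0,0.15,0.5,0,0,0,0],[0,0.15,0.56,0,0,0,0],[0,0.15,0.57,0,0,0,0],[0,0.15,0.57,0,0,0,0.6],[0,0.15,0.57,0,0,0,0.6],[0,0.15,0.57,0,0,0,0.6],[0,0.15,0.57,0,0,0,0.6]]]}}

```text
t: 17.63
tcp_pos: [0.6355, 0.181, 0.0385]
orientation: [0.001, 0.054, 0.999, 0.0]
wrist_force: [0.0, 0.1, 0.5]
grip_width: 0.0511
finger_force: 0.0
```

{"method": "play_rows", "body": {"moves": [[[0,0,-0.3,0,0,0,0.6],[0,0,-0.6,0,0,0,0.6],[0,0,-0.9,0,0,0,0.6],[0,0,-1,0,0,0,0.6],[0,0,-1,0,0,0,0.6],[0,0,-1,0,0,0,0.6]]]}}

```text
t: 18.13
tcp_pos: [0.6348, 0.1811, 0.1373]
orientation: [0.0, 0.053, 0.999, 0.0]
wrist_force: [-0.2, -0.5, -0.5]
grip_width: 0.0512
finger_force: 0.0
```

```bash
cat > tmp.py <<'E'
from h import *
st=r.read_state(); print(st["t"],st["tcp_pos"],yawof(st)); p=r.capture("wrist"); T=camT(p,st); W=cloud(p,T)
for x in packs(p,T): print(x)
a=np.deg2rad(-6.1);o=np.array([.6094,-.0179]);L=(W[...,:2]-o)@np.array([[np.cos(a),-np.sin(a)],[np.sin(a),np.cos(a)]])*1000
# floors of bays from this view
fl=(W[...,2]>.015)&(W[...,2]<.0235)&(L[...,0]>-88)&(L[...,0]<90)&(L[...,1]>-88)&(L[...,1]<118)
k,l,s,c=cv2.connectedComponentsWithStats(cv2.erode(fl.astype(np.uint8),np.ones((2,2))))
for i in range(1,k):
    if s[i,4]>80: P=L[l==i]; print("floor",np.percentile(P,1,axis=0).round(1),np.percentile(P,99,axis=0).round(1))
E
python3 tmp.py
```

```text
18.1333 [0.63475499 0.18110499 0.13727814] -6.124419694224381
((array([585.7,  19.9]), array([236.8, 159.5]), -6.5, 41089, 29.0), np.float64(12.0))
((array([531.8, 313.6]), array([65.8, 31.6]), -8.6, 4825, 26.1), np.float64(17.0))
((array([483.3,  91.6]), array([7.7, 7.4]), 89.1, 113, 21.1), np.float64(67.0))
((array([495.5,  89.9]), array([8.5, 7.4]), 80.1, 115, 21.1), np.float64(28.0))
((array([507.1,  88.9]), array([8. , 7.8]), -78.1, 113, 21.0), np.float64(1.0))
((array([635.6, 187.7]), array([69.7, 30.4]), -5.1, 3197, 26.0), np.float64(13.0))
((array([708.2, 273.6]), array([43.5, 20.3]), -6.2, 795, 23.7), np.float64(1.0))
floor [-85.8 111.8] [ 71.8 115.6]
floor [-79.5   5.5] [-5.8 33.2]
floor [-79.6  67.9] [-5.9 97.7]
floor [10.1  5.7] [80.9 33.3]
floor [ 9.9 68. ] [80.8 97.8]
floor [ 25.3 -45.2] [ 81.1 -30.4]
```

{"method": "play_rows", "body": {"moves": [[[0,0.065,0.35,0,0,-0.011,0.6],[0,0.065,0.7,0,0,-0.011,0.6],[0,0.065,0.95,0,0,-0.011,0.6],[0,0.065,1,0,0,-0.011,0.6],[0,0.065,1,0,0,-0.011,0.6]]]}}

```text
t: 18.6
tcp_pos: [0.6339, 0.1873, 0.0344]
orientation: [-0.003, 0.045, 0.999, -0.001]
wrist_force: [0.2, 0.1, -0.8]
grip_width: 0.0513
finger_force: 0.0
```

{"method": "play_rows", "body": {"moves": [[[0,0,0.08,0,0,0,0.6],[0,0,0.08,0,0,0,0.6],[0,0,0.08,0,0,0,0],[0,0,0.08,0,0,0,0],[0,0,0.08,0,0,0,0],[0,0,0.08,0,0,0,0],[0,0,0.08,0,0,0,0],[0,0,0.08,0,0,0,0]]]}}

```text
t: 19.27
tcp_pos: [0.6362, 0.1878, 0.0306]
orientation: [0.001, 0.045, 0.999, 0.0]
wrist_force: [-0.7, -0.7, 6.8]
grip_width: 0.0291
finger_force: 41.3
```

{"method": "play_rows", "body": {"moves": [[[0,0,-0.3,0,0,0.011,0],[0,0,-0.6,0,0,0.011,0],[0,0,-0.9,0,0,0.011,0],[0,0,-1,0,0,0.011,0],[0,0,-1,0,0,0.011,0],[0,0,-1,0,0,0.011,0]]]}}

```text
t: 19.77
tcp_pos: [0.6352, 0.1876, 0.1287]
orientation: [-0.0, 0.053, 0.999, -0.0]
wrist_force: [-0.0, 0.3, -1.7]
grip_width: 0.0294
finger_force: 40.5
```

```bash
cat > held.py <<'E'
from h import *
st=r.read_state(); print(st["t"],st["tcp_pos"],yawof(st),st["grip_width"]); p=r.capture("wrist"); W=cloud(p,camT(p,st))
z=st["tcp_pos"][2]; a=np.radians(yawof(st)); h=cv2.cvtColor(p["color"],cv2.COLOR_RGB2HSV)
D=(W[...,:2]-st["tcp_pos"][:2])*1000; u=-D[...,0]*np.cos(a)-D[...,1]*np.sin(a); v=-D[...,0]*np.sin(a)+D[...,1]*np.cos(a); w=(W[...,2]-z)*1000
m=(h[...,1]>120)&(h[...,0]<25)&(w>-35)&(w<12)&(abs(u)<45)&(abs(v)<30)
print("held pack u,v,w pct",np.percentile(np.c_[u[m],v[m],w[m]],[1,10,50,90,99],axis=0).round(1).tolist())
f=m&(u<34)&(w>-15)&(u>14); A=np.c_[u[f],v[f],np.ones(f.sum())]; print("top plane",np.linalg.lstsq(A,w[f],rcond=None)[0].round(3),np.percentile(v[f],[1,50,99]).round(1),np.percentile(w[f],[2,50,98]).round(1))
E
python3 held.py; python3 -c "
from h import *
go(r.read_state(),.6618,.0624,.13,-6.1)"
```

```text
19.7667 [0.63522233 0.18759136 0.12866304] -6.120973197192286 0.029387866939229776
held pack u,v,w pct [[-32.7, -13.6, -25.7], [-26.7, -11.6, -7.1], [12.4, 0.8, -4.8], [35.0, 13.4, -4.0], [35.5, 15.4, -3.3]]
top plane [ 9.000e-03 -1.000e-03 -4.892e+00] [-13.7   0.7  15.3] [-6.  -4.7 -3.5]
move [-0.403 -1.215 -0.024] az -0.0 yaw now -6.1
```

{"method": "play_rows", "body": {"moves": [[[-0.1,-0.35,0,0,0,0,0],[-0.2,-0.62,0,0,0,0,0],[-0.2,-0.62,0,0,0,0,0]]]}}

```text
t: 20.07
tcp_pos: [0.6489, 0.1196, 0.127]
orientation: [-0.001, 0.055, 0.998, -0.001]
wrist_force: [-0.3, 0.6, -1.7]
grip_width: 0.029
finger_force: 40.5
```

{"method": "play_rows", "body": {"moves": [[[-0.1,-0.35,0,0,0,0,0],[-0.208,-0.603,0,0,0,0,0],[-0.208,-0.603,0,0,0,0,0],[-0.208,-0.603,0.2,0,0,0,0],[-0.208,-0.603,0.4,0,0,0,0],[-0.208,-0.603,0.55,0,0,0,0],[-0.208,-0.603,0.55,0,0,0,0],[-0.208,-0.603,0.55,0,0,0,0]]]}}

```text
t: 20.73
tcp_pos: [0.6623, 0.062, 0.0729]
orientation: [-0.001, 0.053, 0.999, -0.0]
wrist_force: [0.4, 0.5, -0.7]
grip_width: 0.0293
finger_force: 40.4
```

```bash
python3 held.py; python3 -c "
from h import *
go(r.read_state(),.6618,.0624,.051,-6.1)"
```

```text
20.7333 [0.66230148 0.06204741 0.072886  ] -6.105221666622034 0.029291342344628775
held pack u,v,w pct [[-33.0, -13.6, -25.7], [-27.1, -11.7, -7.2], [12.2, 0.8, -4.8], [35.1, 13.4, -4.0], [35.5, 15.5, -3.1]]
top plane [ 6.000e-03 -1.000e-03 -4.799e+00] [-13.7   0.7  15.5] [-6.1 -4.6 -3.4]
move [0.013 0.002 0.232] az -0.0 yaw now -6.1
```

{"method": "play_rows", "body": {"moves": [[[0.003,-0.005,0.1,0,0,0,0],[0.003,-0.005,0.16,0,0,0,0],[0.003,-0.005,0.2,0,0,0,0],[0.003,-0.005,0.22,0,0,0,0],[0.003,-0.005,0.22,0,0,0,0],[0.003,-0.005,0.22,0,0,0,0]]]}}

```text
t: 21.28
tcp_pos: [0.6628, 0.0612, 0.0524]
orientation: [0.0, 0.053, 0.999, 0.0]
wrist_force: [-0.4, -0.0, -0.1]
grip_width: 0.0285
finger_force: 40.5
```

```bash
python3 held.py
```

```text
21.2833 [0.66280802 0.0612278  0.05239779] -6.124745712482024 0.02849281063126702
held pack u,v,w pct [[-32.7, -13.7, -28.0], [-26.8, -11.7, -9.2], [13.8, 0.8, -4.8], [35.1, 13.5, -4.0], [35.5, 15.5, -3.2]]
top plane [ 4.000e-03 -1.000e-03 -4.794e+00] [-13.7   1.2  15.5] [-6.1 -4.7 -3.4]
```

It is in the pocket with no contact force. Release and lift.

{"method": "play_rows", "body": {"moves": [[[0,0,0.01,0,0,0,0.48],[0,0,0.01,0,0,0,0.48],[0,0,0.01,0,0,0,0.48],[0,0,0.01,0,0,0,0.48],[0,0,-0.3,0,0,0,0.48],[0,0,-0.6,0,0,0,0.5],[0,0,-0.9,0,0,0,0.6],[0,0,-0.9,0,0,0,0.6],[0,0,-0.9,0,0,0,0.6],[0,0,-0.9,0,0,0,0.6]]]}}

```text
t: 22.17
tcp_pos: [0.6624, 0.0612, 0.1418]
orientation: [-0.0, 0.053, 0.999, -0.0]
wrist_force: [-1.0, 0.2, -0.5]
grip_width: 0.0511
finger_force: 0.0
```

```bash
python3 packs.py; python3 -c "
from h import *
go(r.read_state(),.5308,.3135,.14,-8.6)"
```

```text
22.1667 [0.66238911 0.06121643 0.14184319]
wrist in bays [(array([662.4,  62.4]), array([69.6, 30.5]), -5.7, 3632, 46.0), None, None, None]
side bays [(array([663.2,  58.1]), array([69.4, 43.3]), -0.4, 339, 45.3), (array([572.5,  67.5]), array([68.8, 45.8]), 2.0, 5, 34.4), (array([656.7,   5.8]), array([93. , 43.5]), -20.3, 6, 34.0), None]
side ((array([410.9, 323.1]), array([69.2, 33.3]), 14.4, 198, 26.3), np.float64(11.0))
side ((array([530. , 312.6]), array([68.8, 34.3]), -10.4, 199, 25.9), np.float64(11.0))
side ((array([400. , 209.6]), array([68.1, 32.7]), -4.7, 228, 25.9), np.float64(12.0))
scene bays [(array([665.5,  61.7]), array([71.5, 31.8]), -5.6, 348, 45.0), None, None, None]
scene ((array([411.5, 323. ]), array([72.7, 30.6]), 13.5, 222, 25.2), np.float64(14.0))
scene ((array([531.9, 313.5]), array([72.8, 30. ]), -9.0, 271, 25.2), np.float64(14.0))
move [1.575 2.369 0.01 ] az 0.028 yaw now -6.1
```

Seated flat with its top at 46 mm. Next is pack D.

{"method": "play_rows", "body": {"moves": [[[0.25,0.35,0,0,0,0,0.6],[0.52,0.79,0,0,0,0,0.6],[0.52,0.79,0,0,0,0,0.6]]]}}

```text
t: 22.57
tcp_pos: [0.6168, 0.149, 0.1412]
orientation: [-0.001, 0.052, 0.999, 0.0]
wrist_force: [-0.2, 0.4, -0.5]
grip_width: 0.0511
finger_force: 0.0
```

{"method": "play_rows", "body": {"moves": [[[0.25,0.35,0,0,0,0,0.6],[0.52,0.79,0,0,0,0,0.6],[0.52,0.79,0,0,0,0,0.6]]]}}

```text
t: 22.82
tcp_pos: [0.5735, 0.2333, 0.1415]
orientation: [-0.001, 0.052, 0.999, 0.0]
wrist_force: [-0.8, 0.4, -0.0]
grip_width: 0.0512
finger_force: 0.0
```

{"method": "play_rows", "body": {"moves": [[[0.25,0.35,0,0,0,0.028,0.6],[0.535,0.79,0,0,0,0.028,0.6],[0.535,0.79,0.15,0,0,0.028,0.6],[0.535,0.79,0.15,0,0,0.028,0.6],[0.535,0.79,0.15,0,0,0.028,0.6]]]}}

```text
t: 23.23
tcp_pos: [0.5309, 0.3135, 0.1262]
orientation: [-0.001, 0.075, 0.997, -0.001]
wrist_force: [-0.2, -0.6, 0.4]
grip_width: 0.0511
finger_force: 0.0
```

```bash
python3 look.py; python3 -c "
from h import *
go(r.read_state(),.5308,.3135,.031,-8.6)"
```

```text
23.2333 [0.53089663 0.3135306  0.12624988] -8.556899715474376
((array([401.2, 210.1]), array([66.4, 31.2]), -5.6, 5296, 26.0), np.float64(11.0))
((array([410.9, 324.5]), array([67.3, 30.5]), 14.0, 4697, 26.1), np.float64(10.0))
((array([418.8, 417.5]), array([67.6, 30.8]), 25.3, 4722, 26.1), np.float64(138.0))
((array([530.7, 434.6]), array([70.7, 30.3]), 52.8, 3760, 26.1), np.float64(89.0))
((array([529.3, 314.4]), array([69.5, 30.4]), -8.2, 3495, 26.0), np.float64(10.0))
((array([580.9,  78.9]), array([106.6,  45.5]), -9.6, 4258, 28.1), np.float64(10.0))
move [0.01  0.004 0.959] az -0.0 yaw now -8.6
```

{"method": "play_rows", "body": {"moves": [[[0.012,0.004,0.35,0,0,0,0.6],[0.012,0.004,0.65,0,0,0,0.6],[0.012,0.004,0.88,0,0,0,0.6],[0.012,0.004,0.95,0,0,0,0.6],[0.012,0.004,0.95,0,0,0,0.6],[0.012,0.004,0.95,0,0,0,0],[0.012,0.004,0.95,0,0,0,0],[0.012,0.004,0.95,0,0,0,0],[0.012,0.004,0.95,0,0,0,0],[0.012,0.004,0.95,0,0,0,0],[0.012,0.004,0.95,0,0,0,0]]]}}

```text
t: 24.2
tcp_pos: [0.5315, 0.3145, 0.0343]
orientation: [0.002, 0.075, 0.997, 0.001]
wrist_force: [1.7, -1.8, 7.7]
grip_width: 0.0287
finger_force: 40.8
```

{"method": "play_rows", "body": {"moves": [[[0,0,-0.3,0,0,-0.028,0],[0,0,-0.6,0,0,-0.028,0],[0,0,-0.9,0,0,-0.028,0],[0,0,-1,0,0,-0.028,0],[0,0,-1,0,0,-0.028,0],[0,0,-1,0,0,-0.028,0]]]}}

```text
t: 24.7
tcp_pos: [0.5301, 0.3142, 0.1321]
orientation: [0.0, 0.053, 0.999, 0.0]
wrist_force: [-0.1, 0.5, -2.0]
grip_width: 0.0288
finger_force: 40.2
```

```bash
python3 held.py; python3 -c "
from h import *
go(r.read_state(),.6552,.0005,.0505,-6.1)"
```

```text
24.7 [0.53006913 0.31418648 0.13213745] -6.116596840103405 0.028829825581167083
held pack u,v,w pct [[-31.4, -13.5, -28.8], [-25.6, -11.6, -10.2], [12.4, 0.8, -8.5], [36.3, 13.4, -7.6], [36.8, 15.3, -6.9]]
top plane [ 1.000e-02 -2.000e-03 -8.582e+00] [-13.6   0.7  15.3] [-9.7 -8.3 -7.1]
move [-1.583 -2.983  0.806] az -0.0 yaw now -6.1
```

{"method": "play_rows", "body": {"moves": [[[-0.2,-0.35,0,0,0,0,0],[-0.4,-0.7,0,0,0,0,0],[-0.532,-0.997,0,0,0,0,0]]]}}

```text
t: 25.0
tcp_pos: [0.5725, 0.2075, 0.1302]
orientation: [-0.001, 0.053, 0.999, -0.001]
wrist_force: [0.8, -0.5, -2.2]
grip_width: 0.0289
finger_force: 40.1
```

{"method": "play_rows", "body": {"moves": [[[-0.2,-0.35,0,0,0,0,0],[-0.4,-0.7,0,0,0,0,0],[-0.532,-0.997,0,0,0,0,0]]]}}

```text
t: 25.25
tcp_pos: [0.6149, 0.102, 0.1303]
orientation: [-0.001, 0.054, 0.999, -0.0]
wrist_force: [0.0, 0.5, -1.5]
grip_width: 0.0286
finger_force: 40.1
```

{"method": "play_rows", "body": {"moves": [[[-0.2,-0.35,0,0,0,0,0],[-0.4,-0.7,0,0,0,0,0],[-0.532,-0.997,0,0,0,0,0],[-0.532,-0.997,0.25,0,0,0,0],[-0.532,-0.997,0.5,0,0,0,0],[-0.532,-0.997,0.55,0,0,0,0],[-0.532,-0.997,0.55,0,0,0,0],[-0.532,-0.997,0.55,0,0,0,0]]]}}

```text
t: 25.92
tcp_pos: [0.6569, 0.0002, 0.077]
orientation: [-0.001, 0.053, 0.999, 0.0]
wrist_force: [0.4, 0.5, -0.9]
grip_width: 0.0288
finger_force: 40.1
```

```bash
python3 held.py; python3 -c "
from h import *
go(r.read_state(),.6565,-.0003,.0556,-6.1)"
```

```text
25.9167 [6.56896975e-01 2.25570395e-04 7.70404991e-02] -6.090988982975449 0.028834660663051667
held pack u,v,w pct [[-31.4, -13.6, -28.8], [-25.6, -11.7, -10.4], [12.8, 0.8, -8.5], [36.3, 13.5, -7.6], [36.8, 15.4, -6.8]]
top plane [ 1.400e-02  2.000e-03 -8.699e+00] [-13.7   0.7  15.5] [-9.8 -8.3 -7.1]
move [ 0.009 -0.007  0.224] az 0.0 yaw now -6.1
```

{"method": "play_rows", "body": {"moves": [[[0.004,-0.006,0.1,0,0,0,0],[0.004,-0.006,0.15,0,0,0,0],[0.004,-0.006,0.19,0,0,0,0],[0.004,-0.006,0.215,0,0,0,0],[0.004,-0.006,0.215,0,0,0,0],[0.004,-0.006,0.215,0,0,0,0]]]}}

```text
t: 26.47
tcp_pos: [0.6566, -0.0007, 0.0557]
orientation: [-0.0, 0.053, 0.999, -0.0]
wrist_force: [-0.3, 0.1, -0.6]
grip_width: 0.0292
finger_force: 40.2
```

{"method": "play_rows", "body": {"moves": [[[0,0,0.01,0,0,0,0.48],[0,0,0.01,0,0,0,0.48],[0,0,0.01,0,0,0,0.48],[0,0,0.01,0,0,0,0.48],[0,0,-0.3,0,0,0,0.48],[0,0,-0.6,0,0,0,0.5],[0,0,-0.9,0,0,0,0.6],[0,0,-0.9,0,0,0,0.6],[0,0,-0.9,0,0,0,0.6],[0,0,-0.9,0,0,0,0.6]]]}}

```text
t: 27.3
tcp_pos: [0.6562, -0.0007, 0.1452]
orientation: [-0.0, 0.053, 0.999, 0.0]
wrist_force: [0.7, 0.7, -0.4]
grip_width: 0.0509
finger_force: 0.0
```

```bash
python3 packs.py; python3 -c "
from h import *
go(r.read_state(),.411,.3237,.13,14)"
```

```text
27.3 [ 0.6562007  -0.00068543  0.14517001]
wrist in bays [(array([662.4,  62.1]), array([69.8, 30.3]), -5.8, 3690, 46.0), None, (array([655.1,   0.8]), array([70.1, 30.4]), -7.1, 3572, 46.0), None]
side bays [(array([665.2,  62.2]), array([74.3, 36.2]), -0.3, 186, 45.3), (array([561. ,  65.6]), array([74.2, 18.3]), -44.1, 6, 34.2), (array([654. ,  -4.4]), array([72.1, 42. ]), -5.5, 353, 45.2), (array([595.2,   3.4]), array([48.6, 16.5]), 77.0, 5, 33.8)]
side ((array([410.4, 323.1]), array([69., 33.]), 12.1, 201, 26.1), np.float64(11.0))
side ((array([400.1, 210.4]), array([67.7, 35.2]), -0.4, 223, 26.1), np.float64(12.0))
scene bays [(array([663.7,  54.9]), array([72. , 45.5]), -5.4, 348, 44.9), None, (array([6.533e+02, 6.000e-01]), array([78.9, 31.7]), -6.3, 335, 44.9), None]
scene ((array([401.1, 209.6]), array([73.6, 30.2]), -5.5, 202, 25.3), np.float64(14.0))
scene ((array([411.3, 323.3]), array([71.1, 31. ]), 14.5, 223, 25.4), np.float64(14.0))
move [2.782 2.964 0.144] az -0.224 yaw now -6.1
```

{"method": "play_rows", "body": {"moves": [[[0.28,0.3,0,0,0,0,0.6],[0.6,0.64,0,0,0,0,0.6],[0.927,0.988,0,0,0,0,0.6]]]}}

```text
t: 27.7
tcp_pos: [0.5802, 0.0992, 0.1446]
orientation: [-0.001, 0.054, 0.999, -0.0]
wrist_force: [0.7, 1.1, 0.5]
grip_width: 0.0514
finger_force: 0.0
```

{"method": "play_rows", "body": {"moves": [[[0.28,0.3,0,0,0,0,0.6],[0.6,0.64,0,0,0,0,0.6],[0.927,0.988,0,0,0,0,0.6]]]}}

```text
t: 27.95
tcp_pos: [0.505, 0.1989, 0.145]
orientation: [-0.001, 0.054, 0.999, -0.0]
wrist_force: [0.6, 1.1, -0.1]
grip_width: 0.0513
finger_force: 0.0
```

{"method": "play_rows", "body": {"moves": [[[0.28,0.3,0,0,0,-0.07,0.6],[0.6,0.64,0,0,0,-0.14,0.6],[0.927,0.988,0.1,0,0,-0.224,0.6],[0.927,0.988,0.2,0,0,-0.224,0.6],[0.927,0.988,0.2,0,0,-0.224,0.6],[0.927,0.988,0.2,0,0,-0.224,0.6],[0.927,0.988,0.2,0,0,-0.224,0.6]]]}}

```text
t: 28.53
tcp_pos: [0.4257, 0.3054, 0.1257]
orientation: [-0.0, -0.122, 0.993, -0.0]
wrist_force: [-0.2, -0.3, 0.1]
grip_width: 0.0516
finger_force: 0.0
```

```bash
python3 look.py; python3 -c "
from h import *
go(r.read_state(),.4106,.3237,.031,14)"
```

```text
28.5333 [0.42565347 0.3053684  0.12574827] 13.969248653523541
((array([399.2, 210.4]), array([70.5, 30.5]), -5.8, 4268, 25.9), np.float64(12.0))
((array([409.1, 324.1]), array([69.5, 30.2]), 13.8, 3619, 26.0), np.float64(10.0))
((array([417.2, 417.3]), array([70.2, 30.3]), 25.2, 3453, 26.0), np.float64(138.0))
((array([541.6, 447.1]), array([36.9, 23.8]), 46.6, 637, 26.1), np.float64(89.0))
move [0.105 0.217 0.95 ] az -0.001 yaw now 13.9
```

{"method": "play_rows", "body": {"moves": [[[0.11,0.217,0.2,0,0,0,0.6],[0.11,0.217,0.5,0,0,0,0.6],[0.11,0.217,0.8,0,0,0,0.6],[0.11,0.217,0.94,0,0,0,0.6],[0.11,0.217,0.94,0,0,0,0.6],[0.11,0.217,0.94,0,0,0,0],[0.11,0.217,0.94,0,0,0,0],[0.11,0.217,0.94,0,0,0,0],[0.11,0.217,0.94,0,0,0,0],[0.11,0.217,0.94,0,0,0,0],[0.11,0.217,0.94,0,0,0,0]]]}}

```text
t: 29.5
tcp_pos: [0.41, 0.3245, 0.0331]
orientation: [0.001, -0.122, 0.993, 0.0]
wrist_force: [1.2, -4.5, 6.8]
grip_width: 0.0287
finger_force: 40.6
```

{"method": "play_rows", "body": {"moves": [[[0,0,-0.3,0,0,0.05,0],[0,0,-0.6,0,0,0.12,0],[0,0,-0.9,0,0,0.18,0],[0,0,-1,0,0,0.223,0],[0,0,-1,0,0,0.223,0],[0,0,-1,0,0,0.223,0]]]}}

```text
t: 30.0
tcp_pos: [0.4092, 0.3243, 0.1321]
orientation: [0.0, 0.051, 0.999, 0.0]
wrist_force: [-0.3, -0.6, -1.6]
grip_width: 0.0289
finger_force: 40.4
```

```bash
python3 held.py; python3 -c "
from h import *
go(r.read_state(),.5756,.0716,.0505,-6.1)"
```

```text
30.0 [0.40915958 0.32430686 0.13212399] -5.900945929980981 0.02890120762373968
held pack u,v,w pct [[-32.3, -13.5, -29.1], [-26.4, -11.6, -9.7], [12.7, 0.8, -7.4], [35.8, 13.4, -6.5], [36.2, 15.4, -5.9]]
top plane [ 9.000e-03  2.000e-03 -7.471e+00] [-13.7   0.7  15.3] [-8.5 -7.2 -6. ]
move [-1.918 -2.34   0.807] az 0.002 yaw now -5.9
```

{"method": "play_rows", "body": {"moves": [[[-0.25,-0.3,0,0,0,0,0],[-0.45,-0.55,0,0,0,0,0],[-0.642,-0.783,0,0,0,0,0]]]}}

```text
t: 30.3
tcp_pos: [0.4646, 0.2383, 0.1303]
orientation: [-0.001, 0.051, 0.999, -0.001]
wrist_force: [1.3, 0.0, -0.6]
grip_width: 0.0289
finger_force: 40.4
```

{"method": "play_rows", "body": {"moves": [[[-0.25,-0.3,0,0,0,0,0],[-0.45,-0.55,0,0,0,0,0],[-0.642,-0.783,0,0,0,0,0]]]}}

```text
t: 30.55
tcp_pos: [0.5205, 0.1531, 0.1302]
orientation: [-0.001, 0.052, 0.999, -0.0]
wrist_force: [-0.3, 0.3, -0.8]
grip_width: 0.0291
finger_force: 40.4
```

{"method": "play_rows", "body": {"moves": [[[-0.25,-0.3,0,0,0,0.002,0],[-0.45,-0.55,0,0,0,0.002,0],[-0.642,-0.783,0,0,0,0.002,0],[-0.642,-0.783,0.25,0,0,0.002,0],[-0.642,-0.783,0.5,0,0,0.002,0],[-0.642,-0.783,0.55,0,0,0.002,0],[-0.642,-0.783,0.55,0,0,0.002,0],[-0.642,-0.783,0.55,0,0,0.002,0]]]}}

```text
t: 31.22
tcp_pos: [0.5758, 0.0708, 0.0767]
orientation: [-0.001, 0.054, 0.999, -0.0]
wrist_force: [-0.2, 0.3, -1.1]
grip_width: 0.0288
finger_force: 40.4
```

```bash
python3 held.py; python3 -c "
from h import *
go(r.read_state(),.5763,.0708,.0544,-6.1)"
```

```text
31.2167 [0.57583728 0.0707554  0.07671038] -6.133626600823407 0.028815277921830633
held pack u,v,w pct [[-32.3, -13.6, -28.8], [-26.3, -11.8, -9.9], [12.3, 0.8, -7.4], [35.8, 13.4, -6.5], [36.3, 15.4, 3.9]]
top plane [ 1.30e-02  1.00e-03 -7.54e+00] [-13.8   0.7  15.5] [-8.7 -7.2 -5.9]
move [-0.    -0.     0.231] az -0.0 yaw now -6.1
```

{"method": "play_rows", "body": {"moves": [[[0,0,0.1,0,0,0,0],[0,0,0.16,0,0,0,0],[0,0,0.19,0,0,0,0],[0,0,0.22,0,0,0,0],[0,0,0.22,0,0,0,0],[0,0,0.22,0,0,0,0]]]}}

```text
t: 31.77
tcp_pos: [0.576, 0.0705, 0.0548]
orientation: [-0.0, 0.054, 0.999, 0.0]
wrist_force: [-0.4, -0.6, -1.4]
grip_width: 0.0288
finger_force: 40.4
```

{"method": "play_rows", "body": {"moves": [[[0,0,0.01,0,0,0,0.48],[0,0,0.01,0,0,0,0.48],[0,0,0.01,0,0,0,0.48],[0,0,0.01,0,0,0,0.48],[0,0,-0.3,0,0,0,0.48],[0,0,-0.6,0,0,0,0.5],[0,0,-0.9,0,0,0,0.6],[0,0,-0.9,0,0,0,0.6],[0,0,-0.9,0,0,0,0.6],[0,0,-0.9,0,0,0,0.6]]]}}

```text
t: 32.6
tcp_pos: [0.5756, 0.0705, 0.1443]
orientation: [-0.0, 0.054, 0.999, -0.0]
wrist_force: [0.3, -0.3, -0.4]
grip_width: 0.051
finger_force: 0.0
```

```bash
python3 packs.py; python3 -c "
from h import *
go(r.read_state(),.4003,.2098,.13,-5.6)"
```

```text
32.6 [0.57564229 0.07045461 0.14427874]
wrist in bays [(array([661.8,  62.5]), array([69.9, 30.2]), -6.5, 2824, 45.9), (array([574.9,  71.7]), array([70. , 30.3]), -6.3, 3590, 46.0), (array([653.5,   8.1]), array([74.7, 19.2]), 12.5, 393, 45.3), None]
side bays [(array([666.5,  62.1]), array([77.8, 36. ]), -11.1, 336, 45.3), (array([577.5,  65.1]), array([74.4, 48.4]), -2.8, 337, 45.3), (array([657.8,   1.7]), array([89.7, 48.6]), -19.2, 356, 45.3), (array([550.4,   6.1]), array([62.5, 26. ]), -67.3, 5, 33.8)]
side ((array([400.2, 208.4]), array([69.1, 32.4]), -4.8, 226, 26.0), np.float64(11.0))
scene bays [(array([665.5,  62.1]), array([72.5, 32.2]), -5.7, 345, 45.0), (array([577.4,  71.4]), array([70.3, 30.5]), -5.4, 293, 44.9), (array([651.9,   1.1]), array([81.4, 31.1]), -5.3, 331, 44.9), None]
scene ((array([401.1, 209.5]), array([71.4, 30.3]), -6.3, 202, 25.1), np.float64(14.0))
move [1.892 1.196 0.136] az -0.007 yaw now -6.2
```

{"method": "play_rows", "body": {"moves": [[[0.3,0.2,0,0,0,0,0.6],[0.6,0.4,0,0,0,0,0.6],[0.946,0.598,0,0,0,0,0.6],[0.946,0.598,0,0,0,0,0.6]]]}}

```text
t: 33.08
tcp_pos: [0.4832, 0.1425, 0.1435]
orientation: [-0.003, 0.053, 0.999, -0.0]
wrist_force: [0.7, -0.3, 0.2]
grip_width: 0.051
finger_force: 0.0
```

{"method": "play_rows", "body": {"moves": [[[0.3,0.2,0,0,0,-0.007,0.6],[0.6,0.4,0,0,0,-0.007,0.6],[0.946,0.598,0.18,0,0,-0.007,0.6],[0.946,0.598,0.18,0,0,-0.007,0.6],[0.946,0.598,0.18,0,0,-0.007,0.6],[0.946,0.598,0.18,0,0,-0.007,0.6]]]}}

```text
t: 33.58
tcp_pos: [0.4012, 0.2098, 0.1266]
orientation: [-0.0, 0.048, 0.999, -0.0]
wrist_force: [0.2, -0.9, -0.2]
grip_width: 0.0511
finger_force: 0.0
```

```bash
python3 look.py; python3 -c "
from h import *
go(r.read_state(),.4,.2098,.031,-5.6)"
```

```text
33.5833 [0.40119394 0.20984294 0.12660835] -5.537669593519442
((array([418.9, 406.6]), array([75.3, 28.1]), 7.3, 2571, 25.9), np.float64(138.0))
((array([399., 210.]), array([70.2, 30.5]), -5.5, 3488, 26.0), np.float64(10.0))
((array([524.9, 427.4]), array([54.7, 30.4]), 53.0, 1549, 25.9), np.float64(89.0))
((array([555.5,  68.9]), array([76.3, 27.2]), -52.8, 1529, 36.8), np.float64(10.0))
move [0.017 0.    0.958] az 0.0 yaw now -5.6
```

{"method": "play_rows", "body": {"moves": [[[0.02,0,0.35,0,0,0,0.6],[0.02,0,0.65,0,0,0,0.6],[0.02,0,0.88,0,0,0,0.6],[0.02,0,0.95,0,0,0,0.6],[0.02,0,0.95,0,0,0,0.6],[0.02,0,0.95,0,0,0,0],[0.02,0,0.95,0,0,0,0],[0.02,0,0.95,0,0,0,0],[0.02,0,0.95,0,0,0,0],[0.02,0,0.95,0,0,0,0],[0.02,0,0.95,0,0,0,0]]]}}

```text
t: 34.55
tcp_pos: [0.3999, 0.2103, 0.0332]
orientation: [0.001, 0.049, 0.999, 0.0]
wrist_force: [0.7, -2.8, 8.7]
grip_width: 0.0287
finger_force: 40.9
```

{"method": "play_rows", "body": {"moves": [[[0,0,-0.3,0,0,0.006,0],[0,0,-0.6,0,0,0.006,0],[0,0,-0.9,0,0,0.006,0],[0,0,-1,0,0,0.006,0],[0,0,-1,0,0,0.006,0],[0,0,-1,0,0,0.006,0]]]}}

```text
t: 35.05
tcp_pos: [0.3988, 0.21, 0.1317]
orientation: [0.0, 0.053, 0.999, 0.0]
wrist_force: [0.1, 0.1, -2.1]
grip_width: 0.0287
finger_force: 40.6
```

```bash
python3 held.py; python3 -c "
from h import *
go(r.read_state(),.569,.0098,.0505,-6.1)"
```

```text
35.05 [0.39877969 0.21003231 0.13171892] -6.118000330787217 0.02873166549117097
held pack u,v,w pct [[-32.3, -13.5, -28.0], [-26.5, -11.6, -9.6], [12.3, 0.8, -7.4], [35.5, 13.4, -6.6], [35.9, 15.3, -5.8]]
top plane [ 5.000e-03  4.000e-03 -7.377e+00] [-13.5   0.7  15.3] [-8.5 -7.3 -6. ]
move [-1.91  -1.807  0.804] az -0.0 yaw now -6.1
```

{"method": "play_rows", "body": {"moves": [[[-0.28,-0.27,0,0,0,0,0],[-0.6,-0.57,0,0,0,0,0],[-0.85,-0.8,0,0,0,0,0],[-0.957,-0.907,0,0,0,0,0]]]}}

```text
t: 35.43
tcp_pos: [0.4861, 0.1068, 0.1302]
orientation: [-0.001, 0.054, 0.999, -0.0]
wrist_force: [0.4, 0.1, -1.0]
grip_width: 0.0287
finger_force: 40.5
```

{"method": "play_rows", "body": {"moves": [[[-0.28,-0.27,0,0,0,0,0],[-0.6,-0.57,0,0,0,0,0],[-0.85,-0.8,0,0,0,0,0],[-0.957,-0.907,0,0,0,0,0],[-0.957,-0.907,0.25,0,0,0,0],[-0.957,-0.907,0.5,0,0,0,0],[-0.957,-0.907,0.55,0,0,0,0],[-0.957,-0.907,0.55,0,0,0,0],[-0.957,-0.907,0.55,0,0,0,0]]]}}

```text
t: 36.18
tcp_pos: [0.5696, 0.0096, 0.0767]
orientation: [-0.001, 0.053, 0.999, 0.0]
wrist_force: [-0.2, 0.1, -1.6]
grip_width: 0.0294
finger_force: 40.5
```

```bash
python3 held.py; python3 -c "
from h import *
go(r.read_state(),.5694,.009,.0544,-6.1)"
```

```text
36.1833 [0.56959619 0.00963513 0.0766821 ] -6.094933180558469 0.029418701484506187
held pack u,v,w pct [[-32.4, -13.6, -28.1], [-26.4, -11.7, -9.5], [11.6, 0.8, -7.4], [35.5, 13.6, -6.6], [36.0, 15.5, 6.4]]
top plane [ 1.100e-02 -3.000e-03 -7.538e+00] [-13.7   0.7  15.6] [-8.7 -7.2 -6. ]
move [ 0.006 -0.007  0.23 ] az 0.0 yaw now -6.1
```

{"method": "play_rows", "body": {"moves": [[[0.003,-0.006,0.1,0,0,0,0],[0.003,-0.006,0.16,0,0,0,0],[0.003,-0.006,0.19,0,0,0,0],[0.003,-0.006,0.22,0,0,0,0],[0.003,-0.006,0.22,0,0,0,0],[0.003,-0.006,0.22,0,0,0,0]]]}}

```text
t: 36.73
tcp_pos: [0.5695, 0.0087, 0.0548]
orientation: [-0.0, 0.053, 0.999, 0.0]
wrist_force: [-0.4, -0.2, -1.8]
grip_width: 0.0283
finger_force: 40.5
```

{"method": "play_rows", "body": {"moves": [[[0,0,0.01,0,0,0,0.48],[0,0,0.01,0,0,0,0.48],[0,0,0.01,0,0,0,0.48],[0,0,0.01,0,0,0,0.48],[0,0,-0.3,0,0,0,0.48],[0,0,-0.6,0,0,0,0.48],[0,0,-0.9,0,0,0,0.3],[0,0,-0.9,0,0,0,0],[0,0,-0.9,0,0,0,0],[0,0,-0.9,0,0,0,0]]]}}

```text
t: 37.57
tcp_pos: [0.5691, 0.0087, 0.1443]
orientation: [-0.0, 0.053, 0.999, -0.0]
wrist_force: [-0.8, -0.4, -0.3]
grip_width: -0.0006
finger_force: 0.0
```

```bash
python3 packs.py; python3 -c "
from h import *
st=r.read_state(); p=r.capture('wrist'); save(p,'w8.png'); W=cloud(p,camT(p,st))
print('ball',rect(W,(.4,.5,-.02,.07),(.068,.09)),rect(W,(.4,.5,-.02,.07),(.035,.09)))
go(st,.42,.03,.14,-6.1)"
```

```text
37.5667 [0.56913353 0.00871851 0.14432483]
wrist in bays [(array([638.6,  64.7]), array([30.5, 23.2]), 83.8, 762, 45.2), (array([575. ,  71.5]), array([70.1, 30.5]), -6.4, 3827, 46.0), (array([679.2,  -1.6]), array([19.5,  9.4]), -7.8, 186, 46.0), (array([567.7,   9.9]), array([67.9, 30.4]), -6.2, 3208, 46.0)]
side bays [(array([661.9,  57.1]), array([84. , 44.4]), -5.3, 339, 45.3), (array([569.2,  68.9]), array([83.3, 45.6]), -11.7, 261, 45.0), (array([ 6.507e+02, -3.000e-01]), array([82.6, 42.2]), 7.2, 357, 45.1), (array([570.5,   9.9]), array([74.4, 58.1]), 1.7, 354, 45.4)]
scene bays [(array([664.4,  62.1]), array([70.9, 30.8]), -6.6, 347, 45.2), (array([576.6,  64.5]), array([72.5, 44.6]), -6.3, 299, 44.9), (array([657. ,   0.7]), array([72., 31.]), -5.8, 334, 44.9), (array([571. ,   9.9]), array([71.4, 30.7]), -6.0, 279, 44.8)]
ball (array([463.2,  27.9]), array([25. , 24.9]), -4.9, 1754, 80.3) (array([472.5,  25.4]), array([43.8, 29.4]), -0.4, 2282, 78.9)
move [1.503 0.053 0.036] az -0.0 yaw now -6.1
```

View pics/w8.png

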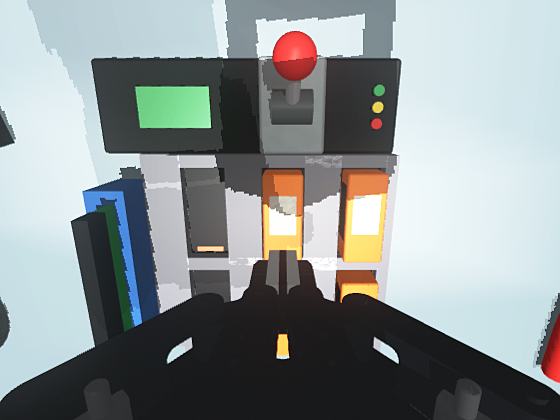

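All four packs are seated: tops at 45–46 mm and centres on the bays. The ball is at (295,55). Next is the switch: closed fingers go behind the ball and push it away.

{"method": "play_rows", "body": {"moves": [[[0.3,0.07,0,0,0,0,0],[0.6,0.07,0,0,0,0,0],[0.9,0.07,0,0,0,0,0],[1,0.07,0,0,0,0,0]]]}}

```text
t: 38.1
tcp_pos: [0.4669, 0.0268, 0.1438]
orientation: [-0.002, 0.053, 0.999, 0.0]
wrist_force: [-0.3, -0.2, -0.1]
grip_width: 0.0002
finger_force: 0.0
```

{"method": "play_rows", "body": {"moves": [[[0.3,0,0,0,0,0,0],[0.47,0,0,0,0,0,0],[0.47,0,0,0,0,0,0],[0.47,0,0.3,0,0,0,0],[0.47,0,0.55,0,0,0,0],[0.47,0,0.65,0,0,0,0],[0.47,0,0.65,0,0,0,0]]]}}

```text
t: 38.68
tcp_pos: [0.4237, 0.0312, 0.0777]
orientation: [-0.002, 0.053, 0.999, -0.0]
wrist_force: [-0.4, -0.8, 0.3]
grip_width: -0.0001
finger_force: 0.0
```

{"method": "play_rows", "body": {"moves": [[[-0.08,0,0,0,0,0,0],[-0.14,0,0,0,0,0,0],[-0.2,0,0,0,0,0,0],[-0.26,0,0,0,0,0,0],[-0.32,0,0,0,0,0,0],[-0.38,0,0,0,0,0,0],[-0.44,0,0,0,0,0,0],[-0.5,0,0,0,0,0,0],[-0.56,0,0,0,0,0,0],[-0.61,0,0,0,0,0,0],[-0.64,0,0,0,0,0,0],[-0.64,0,0,0,0,0,0]]]}}

```text
t: 39.68
tcp_pos: [0.4883, 0.0244, 0.0797]
orientation: [0.0, 0.053, 0.999, -0.0]
wrist_force: [-0.8, -0.0, 0.3]
grip_width: -0.0001
finger_force: 0.0
```

```bash
python3 - <<'E'
from h import *
st=r.read_state(); print(st["tcp_pos"],st["wrist_force"])
for n in ["wrist","side","scene"]:
    p=r.capture(n); W=cloud(p,camT(p,st)); h=cv2.cvtColor(p["color"],cv2.COLOR_RGB2HSV)
    m=((h[...,0]<6)|(h[...,0]>174))&(h[...,1]>150)&(W[...,0]>.42)&(W[...,0]<.55)&(abs(W[...,1]-.025)<.04)&(W[...,2]>.04)
    if m.sum(): print(n,m.sum(),np.percentile(W[m],[2,50,98],axis=0).round(4).tolist())
E
```

```text
[0.48828788 0.02443964 0.079706  ] [-0.84621367 -0.0455418   0.26698071]
wrist 168 [[0.4931, 0.0205, 0.082], [0.5128, 0.0229, 0.0841], [0.5189, 0.058, 0.1163]]
side 72 [[0.502, 0.0092, 0.0715], [0.5116, 0.0188, 0.0809], [0.5216, 0.0325, 0.1248]]
scene 68 [[0.5061, 0.0131, 0.0685], [0.5196, 0.0242, 0.0788], [0.5266, 0.034, 0.0836]]
```

{"method": "play_rows", "body": {"moves": [[[-0.02,0,0,0,0,0,0],[-0.04,0,0,0,0,0,0],[-0.05,0,0,0,0,0,0],[-0.05,0,0,0,0,0,0]]]}}

```text
t: 40.17
tcp_pos: [0.4914, 0.0241, 0.0795]
orientation: [-0.002, 0.053, 0.999, 0.0]
wrist_force: [-6.3, 1.2, 4.1]
grip_width: 0.0002
finger_force: 3.5
```

```bash
python3 -c "
from h import *
st=r.read_state(); print(st['tcp_pos'],st['wrist_force'])"
```

```text
[0.49140191 0.02411877 0.07950119] [-6.33885078  1.24921265  4.14540117]
```

The end stop is reached (6 N). I'll back off and rise, then go over the sign with a quarter turn.

{"method": "play_rows", "body": {"moves": [[[0.1,0,0,0,0,0,0],[0.25,0,0,0,0,0,0],[0.25,0,0,0,0,0,0],[0.25,0,-0.4,0,0,0,0.3],[0.25,0,-0.8,0,0,0,0.5],[0.25,0,-1,0,0,0,0.5]]]}}

```text
t: 40.67
tcp_pos: [0.4696, 0.0266, 0.1837]
orientation: [0.002, 0.053, 0.999, 0.0]
wrist_force: [0.2, -0.3, 0.6]
grip_width: 0.0356
finger_force: 0.0
```

{"method": "play_rows", "body": {"moves": [[[0,-0.3,-0.2,0,0,0,0.5],[0,-0.7,-0.4,0,0,0,0.5],[0,-1,-0.5,0,0,0,0.5]]]}}

```text
t: 40.92
tcp_pos: [0.458, -0.0743, 0.2323]
orientation: [0.002, 0.053, 0.999, -0.0]
wrist_force: [0.9, -0.4, -0.9]
grip_width: 0.0429
finger_force: 0.0
```

```bash
python3 packs.py | cut -c1-420; python3 - <<'E'
from h import *
st=r.read_state()
for n in ["wrist","scene","side"]:
    p=r.capture(n); W=cloud(p,camT(p,st)); h=cv2.cvtColor(p["color"],cv2.COLOR_RGB2HSV)
    m=((h[...,0]<6)|(h[...,0]>174))&(h[...,1]>150)&(W[...,0]>.42)&(W[...,0]<.55)&(abs(W[...,1]-.025)<.04)&(W[...,2]>.04)&(W[...,2]<.1)
    if m.sum(): print(n,m.sum(),np.percentile(W[m],[2,50,98],axis=0).round(4).tolist())
    a=(W[...,2]>.183)&(W[...,2]<.21)&(abs(W[...,0]-.62)<.1)&(abs(W[...,1]+.32)<.05)
    if a.sum()>20:
        P=W[a][:,:2].astype(np.float32)*1000; print(n,"peg",cv2.fitLine(P,cv2.DIST_HUBER,0,.01,.01).ravel().round(3),P.min(0),P.max(0),a.sum())
E
python3 -c "
from h import *
go(r.read_state(),.437,-.3697,.23,-81.9)"
```

```text
40.9167 [ 0.45803255 -0.07427075  0.23228444]
wrist in bays [(array([689. ,  45.4]), array([14.6,  5.2]), 21.5, 48, 44.5), (array([573.8,  71.6]), array([68.9, 30.8]), -6.1, 1531, 45.8), None, (array([557. ,   9.1]), array([43.3, 30.4]), -5.8, 708, 45.9)]
side bays [(array([662.3,  61.9]), array([74.1, 37.9]), -9.9, 338, 45.3), (array([571.4,  64.5]), array([78.4, 47.4]), -3.7, 338, 45.3), (array([654.8,  -3.6]), array([79.5, 41.5]), 1.0, 356, 45.3), (array([571.3,   8.3]), array([71.9, 46.6]), 6.2, 371, 45.5)]
scene bays [(array([664.4,  62.2]), array([71.6, 30.1]), -5.9, 349, 45.1), (array([577.3,  74.6]), array([72.5, 40.9]), -11.2, 290, 45.0), (array([651.9,  -4.8]), array([82.2, 45.1]), -1.8, 335, 44.8), (array([572.5,   7.3]), array([74.4, 31.5]), -6.1, 286, 44.9)]
wrist 551 [[0.5016, 0.0106, 0.069], [0.5101, 0.0199, 0.0791], [0.5218, 0.0318, 0.0835]]
scene 64 [[0.511, 0.0119, 0.0672], [0.5217, 0.0234, 0.0771], [0.5294, 0.0326, 0.0837]]
scene peg [ 9.99000e-01 -5.30000e-02  6.13449e+02 -3.18725e+02] [ 566.7929 -329.0876] [ 656.6841 -313.3805] 130
side 66 [[0.5046, 0.0112, 0.0727], [0.5139, 0.0187, 0.0794], [0.5239, 0.0292, 0.0846]]
side peg [ 9.98000e-01 -5.80000e-02  6.11364e+02 -3.21294e+02] [ 566.69324 -330.2132 ] [ 655.5276  -314.86755] 284
move [-0.115 -2.98  -0.006] az 0.842 yaw now -6.1
```

The switch is on (ball centre x ≈ 0.515) and the packs are unchanged. Now over to the sign.

{"method": "play_rows", "body": {"moves": [[[-0.04,-0.3,0,0,0,0,0.5],[-0.04,-0.7,0,0,0,0,0.5],[-0.04,-0.99,0,0,0,0,0.5]]]}}

```text
t: 41.47
tcp_pos: [0.4507, -0.1722, 0.2293]
orientation: [-0.0, 0.052, 0.999, 0.0]
wrist_force: [-0.3, 0.5, 0.1]
grip_width: 0.0425
finger_force: 0.0
```

{"method": "play_rows", "body": {"moves": [[[-0.04,-0.3,0,0,0,0,0.5],[-0.04,-0.7,0,0,0,0,0.5],[-0.04,-0.99,0,0,0,0,0.5]]]}}

```text
t: 41.72
tcp_pos: [0.4442, -0.2718, 0.2292]
orientation: [-0.0, 0.053, 0.999, 0.0]
wrist_force: [-0.1, 0.4, 0.4]
grip_width: 0.0427
finger_force: 0.0
```

{"method": "play_rows", "body": {"moves": [[[-0.035,-0.3,0,0,0,0.07,0.5],[-0.035,-0.7,0,0,0,0.14,0.5],[-0.035,-1,0,0,0,0.21,0.5],[-0.035,-1,0,0,0,0.28,0.5],[-0.035,-1,0,0,0,0.842,0.5],[-0.035,-1,0,0,0,0.842,0.5],[-0.035,-1,0,0,0,0.842,0.5],[-0.035,-1,0,0,0,0.842,0.5],[-0.035,-1,0,0,0,0.842,0.5],[-0.035,-1,0,0,0,0.842,0.5],[-0.035,-1,0,0,0,0.842,0.5],[-0.035,-1,0,0,0,0.842,0.5]]]}}

```text
t: 42.72
tcp_pos: [0.4376, -0.3692, 0.229]
orientation: [-0.001, 0.657, 0.754, 0.0]
wrist_force: [0.0, -0.4, -0.4]
grip_width: 0.0426
finger_force: 0.0
```

```bash
python3 - <<'E'
from h import *
r.capture("scene"); st=r.read_state(); p=r.capture("wrist"); W=cloud(p,camT(p,st)); print(st["t"],st["tcp_pos"],yawof(st),st["joint_positions"])
print("sign",rect(W,(.33,.55,-.47,-.3),(.1,.14)),rect(W,(.33,.55,-.47,-.3),(.028,.045)))
a=(W[...,2]>.183)&(W[...,2]<.21)&(abs(W[...,0]-.62)<.1)&(abs(W[...,1]+.32)<.05)
if a.sum()>20:
    P=W[a][:,:2].astype(np.float32)*1000; print("peg",cv2.fitLine(P,cv2.DIST_HUBER,0,.01,.01).ravel().round(3),P.min(0),P.max(0),a.sum())
go(st,.437,-.3697,.23,-81.9)
E
```

```text
42.7667 [ 0.43746804 -0.36933862  0.22913827] -81.76062908143865 [-7.82488916e-01  4.14020691e-01  1.61400007e+00  6.72706096e-05
  1.11464463e+00 -9.26322465e-01]
sign (array([ 436.8, -369.8]), array([59.8,  9.7]), -81.7, 1005, 122.9) (array([ 437.1, -370.3]), array([88. , 32.1]), -81.8, 1650, 35.0)
peg [ 9.52000e-01 -3.07000e-01  5.68111e+02 -3.17965e+02] [ 563.7905  -322.70847] [ 581.6449  -314.07953] 376
move [-0.003 -0.005 -0.009] az 0.002 yaw now -81.8
```

{"method": "play_rows", "body": {"moves": [[[0,-0.005,0.35,0,0,0,0.5],[0,-0.005,0.7,0,0,0,0.5],[0,-0.005,0.95,0,0,0,0.5],[0,-0.005,1,0,0,0,0.5],[0,-0.005,1,0,0,0,0.5]]]}}

```text
t: 43.23
tcp_pos: [0.436, -0.3696, 0.1285]
orientation: [-0.002, 0.654, 0.756, 0.0]
wrist_force: [-1.2, 0.4, 0.1]
grip_width: 0.0425
finger_force: 0.0
```

{"method": "play_rows", "body": {"moves": [[[0,0,0.14,0,0,0,0.5],[0,0,0.14,0,0,0,0.5],[0,0,0.14,0,0,0,0],[0,0,0.14,0,0,0,0],[0,0,0.14,0,0,0,0],[0,0,0.14,0,0,0,0],[0,0,0.14,0,0,0,0],[0,0,0.14,0,0,0,0],[0,0,0.14,0,0,0,0]]]}}

```text
t: 43.98
tcp_pos: [0.437, -0.3709, 0.1173]
orientation: [0.001, 0.655, 0.755, 0.0]
wrist_force: [0.2, 2.2, 7.4]
grip_width: 0.009
finger_force: 41.3
```

{"method": "play_rows", "body": {"moves": [[[0,0,-0.2,0,0,0,0],[0,0,-0.5,0,0,0,0],[0,0,-0.8,0,0,0,0],[0,0,-1,0,0,0,0],[0,0,-1,0,0,0,0]]]}}

```text
t: 44.4
tcp_pos: [0.4376, -0.3716, 0.2207]
orientation: [0.004, 0.655, 0.755, -0.0]
wrist_force: [0.0, 0.2, -1.1]
grip_width: 0.0093
finger_force: 40.1
```

{"method": "play_rows", "body": {"moves": [[[0,0,-0.1,0,0,0,0],[0,0,-0.18,0,0,0,0],[0,0,-0.18,0,0,0,0],[0,0,-0.18,0,0,0,0],[0,0,-0.18,0,0,0,0]]]}}

```text
t: 44.82
tcp_pos: [0.4361, -0.3702, 0.233]
orientation: [-0.001, 0.655, 0.755, 0.0]
wrist_force: [0.5, -0.1, -0.9]
grip_width: 0.0093
finger_force: 40.1
```

```bash
python3 - <<'E'
from h import *
for i in range(2):
  st=r.read_state(); p=r.capture("wrist"); 
W=cloud(p,camT(p,st)); print(st["t"],st["tcp_pos"],yawof(st),st["grip_width"],st["finger_force"])
save(p,"w9.png")
print("bar",rect(W,(.38,.5,-.47,-.3),(.2,.26)))
a=(W[...,2]>.183)&(W[...,2]<.21)&(abs(W[...,0]-.62)<.1)&(abs(W[...,1]+.32)<.05)
if a.sum()>20: P=W[a]*1000; print("peg",np.percentile(P,[1,50,99],axis=0).round(1).tolist())
for n in ["side","scene"]:
    p=r.capture(n); W=cloud(p,camT(p,st)); h=cv2.cvtColor(p["color"],cv2.COLOR_RGB2HSV)
    m=(h[...,0]>18)&(h[...,0]<35)&(h[...,1]>120)&(abs(W[...,0]-.437)<.06)&(abs(W[...,1]+.37)<.06)&(W[...,2]>.08)
    print(n,"yellow",m.sum(),np.percentile(W[m],[2,50,98],axis=0).round(4).tolist() if m.any() else "")
E
```

```text
44.8667 [ 0.43607193 -0.37016028  0.23294979] -81.89939140257418 0.009014087936555889 40.129714608192444
bar (array([ 439.6, -363.2]), array([57. , 56.8]), -45.4, 6566, 238.8)
peg [[564.7, -322.3, 188.9], [567.8, -317.7, 198.1], [581.3, -314.2, 202.6]]
side yellow 53 [[0.4379, -0.3987, 0.1295], [0.4407, -0.398, 0.1719], [0.4434, -0.394, 0.2089]]
scene yellow 321 [[0.4336, -0.3974, 0.1282], [0.4394, -0.3677, 0.1652], [0.4452, -0.3404, 0.2065]]
```

View pics/w9.png

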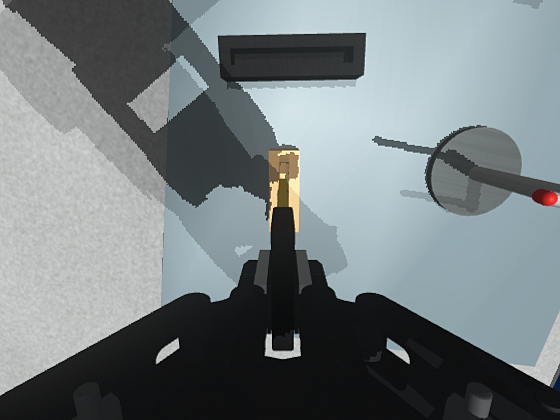

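The sign is held and hangs below the gripper. The hook's red tip is at (545,197). I'll turn the sign square to the peg and move it in front of the tip.

{"method": "play_rows", "body": {"moves": [[[0,0,0,0,0,0.07,0],[0,0,0,0,0,0.126,0],[0,0,0,0,0,0.126,0],[0,0,0,0,0,0.126,0]]]}}

```text
t: 45.35
tcp_pos: [0.4363, -0.3704, 0.2336]
orientation: [-0.0, 0.726, 0.688, -0.0]
wrist_force: [-0.3, 0.1, -1.2]
grip_width: 0.0093
finger_force: 40.1
```

{"method": "play_rows", "body": {"moves": [[[0.2,0.24,0,0,0,0,0],[0.4,0.48,0,0,0,0,0],[0.6,0.71,0,0,0,0,0],[0.6,0.71,0,0,0,0,0],[0.6,0.71,0,0,0,0,0],[0.6,0.71,0,0,0,0,0]]]}}

```text
t: 45.85
tcp_pos: [0.5103, -0.3146, 0.2336]
orientation: [-0.0, 0.726, 0.688, -0.0]
wrist_force: [0.8, -0.0, -0.9]
grip_width: 0.0094
finger_force: 40.1
```

```bash
python3 - <<'E'
from h import *
for i in range(2):
  st=r.read_state(); p=r.capture("wrist"); 
print(st["t"],st["tcp_pos"],yawof(st))
def peg(W,n):
    a=(W[...,2]>.184)&(W[...,2]<.208)&(W[...,0]>.545)&(W[...,0]<.7)&(abs(W[...,1]+.32)<.03)
    P=W[a]*1000
    if len(P)>20:
        print(n,"peg",np.percentile(P,[1,50,99],axis=0).round(1).tolist())
        for lo in (560,580,600,620,640):
            q=P[(P[:,0]>=lo)&(P[:,0]<lo+20)]
            if len(q)>3: print(lo,np.median(q,0).round(1),np.ptp(q[:,1]).round(1),len(q),"ymid",((q[:,1].min()+q[:,1].max())/2).round(1),"zmax",q[:,2].max().round(1))
peg(cloud(p,camT(p,st)),"wrist")
for n in ["side","scene"]:
    p=r.capture(n); W=cloud(p,camT(p,st)); h=cv2.cvtColor(p["color"],cv2.COLOR_RGB2HSV)
    if n=="side": save(p,"s3.png",(220,280,420,420),3)
    m=(h[...,0]>18)&(h[...,0]<35)&(h[...,1]>120)&(abs(W[...,0]-.51)<.05)&(abs(W[...,1]+.315)<.06)&(W[...,2]>.09)
    print(n,"yellow",m.sum(),np.percentile(W[m],[2,50,98],axis=0).round(4).tolist() if m.any() else "")
    peg(W,n)
E
```

```text
45.9 [ 0.51004733 -0.31490632  0.23366122] -93.1855316299916
wrist peg [[566.4, -329.5, 185.2], [614.7, -319.0, 193.0], [653.6, -314.4, 201.8]]
560 [ 571.1 -316.2  195.8] 8.2 371 ymid -317.9 zmax 203.1
580 [ 590.2 -317.9  193.2] 8.6 485 ymid -319.1 zmax 195.7
600 [ 609.8 -319.1  193.2] 8.3 484 ymid -320.0 zmax 195.3
620 [ 630.1 -320.3  193.1] 8.0 491 ymid -321.1 zmax 195.3
640 [ 645.8 -320.1  190. ] 16.4 597 ymid -322.9 zmax 195.4
side yellow 14 [[0.5077, -0.3439, 0.1367], [0.5078, -0.3432, 0.1739], [0.5078, -0.3427, 0.204]]
side peg [[567.5, -329.3, 185.8], [616.2, -320.8, 192.2], [654.5, -315.2, 201.0]]
560 [ 572.4 -319.3  194.3] 7.8 41 ymid -318.1 zmax 201.9
580 [ 588.4 -319.5  192. ] 7.5 51 ymid -319.1 zmax 195.9
600 [ 609.9 -320.7  192.6] 8.7 60 ymid -319.8 zmax 195.8
620 [ 630.3 -322.5  192.5] 7.7 58 ymid -321.6 zmax 195.2
640 [ 647.4 -323.5  190.3] 14.7 70 ymid -322.7 zmax 194.7
scene yellow 316 [[0.5099, -0.3431, 0.1275], [0.5135, -0.3101, 0.1655], [0.5168, -0.2847, 0.2045]]
scene peg [[569.2, -328.7, 184.9], [620.6, -318.4, 191.3], [656.4, -313.8, 200.9]]
560 [ 573.1 -316.6  194.8] 10.5 21 ymid -317.9 zmax 203.1
580 [ 591.  -317.9  191.2] 9.2 22 ymid -320.1 zmax 194.5
600 [ 610.3 -317.9  192.3] 7.7 21 ymid -319.5 zmax 194.7
620 [ 629.2 -319.5  192.1] 8.0 27 ymid -320.0 zmax 195.2
640 [ 649.1 -320.2  189.7] 14.7 39 ymid -321.5 zmax 194.2
```

View pics/s3.png

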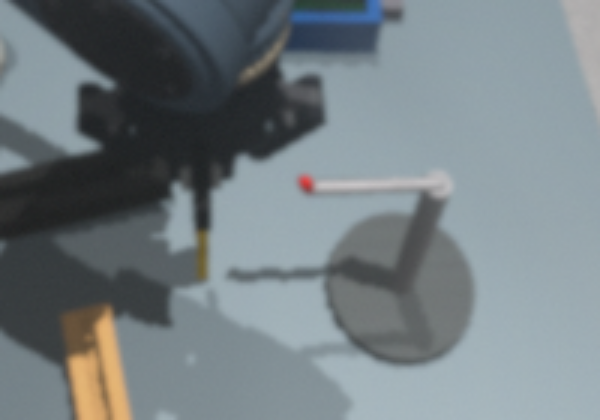

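The peg axis is fitted by all three cameras (y ≈ −0.320 at x 0.61, axis z ≈ 0.191). The sign is edge-on at (203,240) in front of the red tip (305,183). I'll advance along the peg.

{"method": "play_rows", "body": {"moves": [[[-0.005,0.15,0,0,0,0,0],[-0.005,0.3,0,0,0,0,0],[-0.005,0.42,0,0,0,0,0],[-0.005,0.54,0,0,0,0,0],[-0.005,0.66,0,0,0,0,0],[-0.005,0.78,0,0,0,0,0],[-0.005,0.9,0,0,0,0,0],[-0.005,1,0,0,0,0,0],[-0.005,1,0,0,0,0,0],[-0.005,1,0,0,0,0,0]]]}}

```text
t: 46.88
tcp_pos: [0.61, -0.321, 0.2335]
orientation: [-0.0, 0.727, 0.687, -0.0]
wrist_force: [0.6, 0.4, -0.6]
grip_width: 0.0091
finger_force: 40.1
```

```bash
python3 - <<'E'
from h import *
st=r.read_state(); print(st["t"],st["tcp_pos"],yawof(st),st["wrist_force"],st["finger_force"])
p=r.capture("scene"); W=cloud(p,camT(p,st)); h=cv2.cvtColor(p["color"],cv2.COLOR_RGB2HSV)
m=(h[...,0]>18)&(h[...,0]<35)&(h[...,1]>120)&(abs(W[...,0]-.61)<.05)&(abs(W[...,1]+.315)<.06)&(W[...,2]>.09)
print("yellow",m.sum(),np.percentile(W[m],[2,50,98],axis=0).round(4).tolist())
save(p,"sc3.png",(90,130,230,260),4)
E
```

```text
46.8833 [ 0.6099888  -0.32096369  0.23349967] -93.24452073711659 [ 0.57071213  0.3755425  -0.55850804] 40.081642270088196
yellow 312 [[0.6103, -0.3478, 0.128], [0.6139, -0.3117, 0.166], [0.621, -0.2901, 0.2062]]
```

View pics/sc3.png

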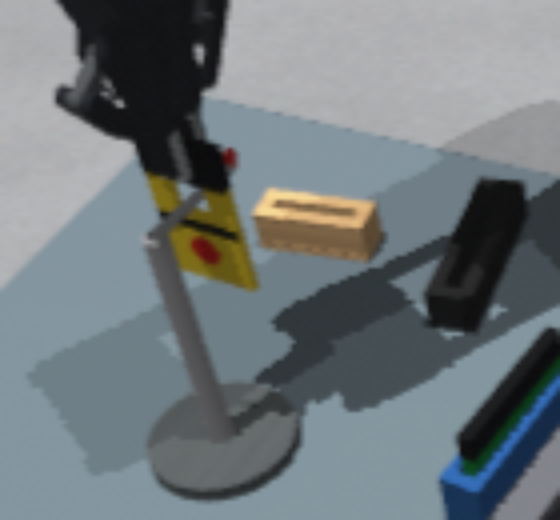

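The peg passes through the hole (190,200) with the red tip beyond (230,160), and there is no contact force. Lower it, release and rise.

{"method": "play_rows", "body": {"moves": [[[0,0,0.05,0,0,0,0],[0,0,0.09,0,0,0,0],[0,0,0.12,0,0,0,0],[0,0,0.12,0,0,0,0],[0,0,0.12,0,0,0,0]]]}}

```text
t: 47.35
tcp_pos: [0.6102, -0.3206, 0.2215]
orientation: [-0.0, 0.727, 0.687, -0.0]
wrist_force: [0.3, -0.1, -1.4]
grip_width: 0.0089
finger_force: 40.1
```

{"method": "play_rows", "body": {"moves": [[[0,0,0,0,0,0,0.1],[0,0,0,0,0,0,0.18],[0,0,0,0,0,0,0.25],[0,0,0,0,0,0,0.28],[0,0,0,0,0,0,0.28],[0,0,0,0,0,0,0.28]]]}}

```text
t: 47.85
tcp_pos: [0.6104, -0.3207, 0.2219]
orientation: [0.0, 0.727, 0.687, 0.0]
wrist_force: [0.2, 0.2, -0.4]
grip_width: 0.0238
finger_force: 0.0
```

{"method": "play_rows", "body": {"moves": [[[0,0,-0.1,0,0,0,0.28],[0,0,-0.25,0,0,0,0.28],[0,0,-0.5,0,0,0,0.28],[0,0,-0.8,0,0,0,0.28],[0,0,-1,0,0,0,0.28],[0,0,-1,0,0,0,0.28],[0,0,-1,0,0,0,0.28],[0,0,-1,0,0,0,0.28]]]}}

```text
t: 48.52
tcp_pos: [0.6102, -0.3205, 0.3213]
orientation: [-0.0, 0.727, 0.687, -0.0]
wrist_force: [-0.2, 0.4, -0.7]
grip_width: 0.024
finger_force: 0.0
```

```bash
python3 - <<'E'
from h import *
st=r.read_state(); print(st["t"],st["tcp_pos"],st["wrist_force"])
for n in ["scene","side","wrist"]:
    p=r.capture(n); W=cloud(p,camT(p,st)); h=cv2.cvtColor(p["color"],cv2.COLOR_RGB2HSV)
    m=(h[...,0]>18)&(h[...,0]<35)&(h[...,1]>120)&(abs(W[...,0]-.61)<.05)&(abs(W[...,1]+.315)<.06)&(W[...,2]>.09)
    print(n,"yellow",m.sum(),np.percentile(W[m],[2,50,98],axis=0).round(4).tolist() if m.any() else "")
    print("card",rect(W,(.5,.7,-.16,-.09),(.075,.11)),"bar",rect(W,(.55,.66,-.38,-.27),(.215,.24)))
    if n=="scene": save(p,"sc4.png",(90,130,370,330),2.8)
    b=((h[...,0]<6)|(h[...,0]>174))&(h[...,1]>150)&(W[...,0]>.42)&(W[...,0]<.55)&(abs(W[...,1]-.025)<.04)&(W[...,2]>.04)&(W[...,2]<.1)
    if b.any(): print("ball",np.percentile(W[b],[2,98],axis=0).round(3).tolist())
E
python3 packs.py | grep bays | cut -c1-420
```

```text
48.5167 [ 0.61016071 -0.32049715  0.32132903] [-0.19579908  0.38818018 -0.7086091 ]
scene yellow 301 [[0.6101, -0.347, 0.1147], [0.614, -0.3131, 0.1514], [0.6188, -0.2911, 0.1918]]
card (array([ 599.9, -121.3]), array([114.4,  12.3]), -5.9, 199, 83.0) bar (array([ 610.8, -319.2]), array([62.2, 13.4]), 85.9, 128, 223.9)
ball [[0.511, 0.012, 0.066], [0.529, 0.033, 0.084]]
side yellow 73 [[0.6056, -0.3503, 0.118], [0.6067, -0.3483, 0.1467], [0.6098, -0.3236, 0.1881]]
card (array([ 585.8, -118.8]), array([80.1, 13.7]), -6.4, 212, 83.5) bar (array([ 610.4, -319.3]), array([59.8, 10.4]), 86.5, 236, 225.3)
ball [[0.505, 0.011, 0.072], [0.514, 0.016, 0.077]]
wrist yellow 67 [[0.609, -0.2919, 0.1159], [0.6117, -0.2909, 0.1651], [0.6144, -0.2903, 0.1917]]
card (array([ 618.9, -128.9]), array([67.3,  1.6]), -6.4, 165, 78.4) bar (array([ 610.3, -319.8]), array([60.3,  9.6]), 86.7, 1042, 226.5)
wrist in bays [None, None, None, None]
side bays [None, None, None, (array([561.9,  -8. ]), array([65. , 16.9]), -30.4, 95, 43.7)]
scene bays [(array([662.7,  56.8]), array([73.3, 42.1]), -7.1, 347, 44.9), (array([575.8,  64.6]), array([71.9, 44.8]), -6.7, 292, 45.1), (array([ 6.529e+02, -1.000e-01]), array([82.2, 40.9]), 4.7, 336, 45.0), (array([574.2,  15.4]), array([71., 48.]), -5.2, 287, 45.0)]
```

View pics/sc4.png

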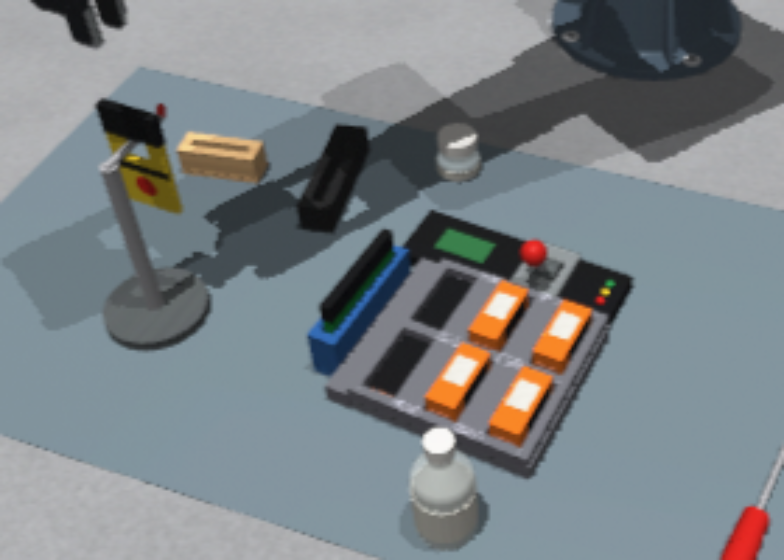

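The picture shows the sign hanging on the peg (140,160), the card in the dock (355,280), four packs in their bays, and the switch on (533,250). The robot is clear of everything, so I'm handing in.

```bash
python3 -c "
from h import *
print(r.finish_job())"
```

```text
the job is handed in; nothing more can be done
None
```

The job is handed in at about 49 s of the 208 s allowed, with no verdict returned: in the last camera check the card was home in the dock, all four orange packs were seated in bays, the switch was on, and the sign was hanging on the hook with the gripper clear.

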